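# Free the vial cassette from the ratchet clamp and load it into the reader

### The job

The white cassette of red-capped vials is clamped on the mixer: press down the red thumb plate to lift the pawl off the ratchet wheel, and keep it down until the jaw has backed off all the way. Then move the cassette, kept upright, into the reader's drawer (a push and release pops the drawer out), so that it lies flat inside the tray, and push the drawer in until its catch holds it shut. Leave the jaw open and do not disturb the other things on the bench.

Things in the scene. Friction and masses are not known exactly. Their poses are not given: they have to be found in the camera images.
- mixer: Light-grey fixed vial mixer, left or right of the bench's middle, turned up to 20 degrees: 194 mm (x) by 230 (y -121 to +109), deck 40 mm above the bench. Origin on the bench, z up. On the deck: fixed jaw (30 mm high) at y -114 to -105, cassette at y -75, moving jaw on its +y side, brass ratchet wheel (radius 31, axle along x at y +20, 76 above the bench), pawl pivot at y +58, 105 up.
- thumb_plate (a point): Centre of the top of the red ribbed thumb plate, 44 mm (mixer's x) by 30 mm (y), on the pawl's tail at the mixer's x 0, y +94, about 115 mm above the bench. Pressed straight down it lifts the nose off the wheel: free after about 8 mm, stop after about 13 mm; takes 5 to 8 N. It springs back when let go.
- pawl (a joint): Pawl angle, rad: about -0.03 with the nose in the wheel's teeth, 0.34 with the thumb plate fully down; the wheel runs free above about 0.2.
- jaw (a joint): Opening of the clamp's moving jaw along the mixer's +y, m: 0 as clamped, 0.024 fully backed off. Jaw 100 mm long (x), its top 34 mm above the deck; clamped, it overlaps the cassette's foot, so the cassette cannot come out. A spring backs it off in about 1 s while the pawl is lifted; if the pawl drops early it catches the next tooth. Once open it stays open.
- cradle (a point): Point on the mixer's deck (40 mm above the bench) at the middle of the cassette's place, axes as the mixer's. The cassette starts up to 12 mm from it along x.
- cassette_grip (a point): Middle of the cassette's blue grip rib, 60 mm above its underside. Loose white cassette, 0.3 kg: foot 140 (x) by 60 (y) by 10 mm, body 136 by 48 up to 32 mm, 8 red caps up to 44 mm high (17 across, at x +-40 and +-59, y +-12). The rib is 14 mm thick (x), 44 long (y), from 32 to 76 mm high: grip it from above across the 14 mm. x parallel to the mixer's x at the start; ends alike.
- reader: White fixed reader with a blue top panel, across the bench's middle from the mixer, turned up to 17 degrees: 216 mm wide (y), 122 mm high. Origin on the bench in front of it; the housing reaches from x +60 to +230. The drawer comes out of the face at x +60 along -x, towards the robot.
- drawer (a joint): Travel of the reader's push-push drawer towards the reader's -x, m: 0 held shut by its catch (as at the start), -0.0085 pushed in against its stop, 0.090 popped out. A damped spring pushes it out with 5 to 8 N. Each push to the stop (at least to -0.007) and release changes its state: from shut it comes out, from out it is then held shut.
- push_pad (a point): Centre of the front face of the blue push block on the drawer's front panel; block 44 mm wide (y), 30 mm high (32 to 62 mm above the bench), 42 mm deep (x). Axes as the reader's: push along +x. The grey panel behind it is 182 mm wide and reaches from 14 to 76 mm above the bench.
- tray_floor (a point): Centre of the floor of the drawer's tray, 18 mm above the bench; moves with the drawer, axes as the reader's. Inside 68 mm (x) by 148 mm (y), low walls 10 mm high: the cassette's length goes along y, either way round. The front panel's inner face is 40 mm from the centre and rises 58 mm above the floor. Drawer out, the centre is 54 mm before the housing's face.
- tube_rack: Bystander: blue rack with red-capped tubes, 170 by 64 mm, 101 mm high, loose, in the middle of the bench. Origin at the centre of its underside.
- spray: Bystander: green bottle, 50 mm across, 160 mm high, loose, in front of the reader to the left of its drawer. Origin under its centre.
- jar: Bystander: white jar with orange lid, 46 mm across, 65 mm high, loose, in front of the reader to the right of its drawer. Origin under its centre.
- tip_box: Bystander: grey box with yellow lid, 80 by 100 mm, 58 mm high, loose, beyond the mixer. Origin under its centre.
- reagent: Bystander: amber bottle, 54 mm across, 140 mm high, loose, beyond the mixer. Origin under its centre.
- beaker: Bystander: clear cup, 68 mm across, 85 mm high, loose, on the robot's side of the mixer. Origin under its centre.

How it is judged:
By the outcome, as a careful person would: the job done as asked, in the order asked, and still so for the second after the job is handed in, with the robot touching nothing.
It also fails if it takes over 72 s, if anything falls off the work surface, if the arm or the gripper's body presses on something with over 40 N, if the wrist force passes 120 N, or if a joint passes its speed limit or range.

### The arm

A 7-joint arm with a two-finger parallel gripper is mounted at the origin on the work surface. World frame = base frame: x ahead of the robot, y to its left, z up, the work surface at z = 0. Lengths are in m, angles in rad, forces in N, time in s.
With the tool pointing down it reaches from about 0.4 to 0.85 m from the base axis. Payload 4.5 kg.
Tool frame: the origin (TCP) lies midway between the tips of the shut fingers; the grasp point (between the pads) lies 19 mm behind it; z points along the fingers, y is the direction in which the jaws open and shut (so a half turn about z gives the same grasp; the last joint's range is limited). The gripper opens to 88 mm and grips with 3 to 60 N. Pads are 18 mm wide; open, the fingers measure 123 mm over their backs; the gripper's body (75 mm by 187 mm) begins 45 mm behind the grasp point.
Start: joints at [1.337, 0.689, -0.195, 1.565, 0.157, 0.902, -0.215], TCP at [0.165, -0.603, 0.239] pointing down, gripper open.
Joint ranges: [-3.01, 3.01], [-0.46, 2.08], [-1.47, 1.51], [0.13, 2.56], [-1, 4.14], [0.04, 2.09], [-2.66, 2.66]. Speed limits (rad/s): [2.57, 2.57, 3.14, 3.14, 3.14, 3.14, 3.14].

### API

Orientations are given as a unit quaternion [x, y, z, w].
In Python, from plant import get_state, snapshot, finish_job, regions_of gives the robot as it stands.
- The arm moves only by the tool send_rows, never from a script. Its argument "series" is a list of rows, each an object of numbers: "grip": the opening, from 0 (shut) to 1 (fully open); "dx", "dy", "dz": the shift along the tool's x, y, z in mm; "turn": the turn about the tool's z in rad. A call has 1 to 20 rows; each row shifts and turns the commanded pose from where the row before left it, along the tool's axes as they then stand; what a row does not reach is not made up. A row lasts 1/10 s, in which the tool goes at most 50 mm and 8.59 degrees, less where a joint would pass 70% of its speed; a pose out of reach is approached as far as the arm can. A call is refused whole if a number of a shift passes 50 or a number of a turn 0.15, either way. A call with a gripper value outside its range is refused whole. The fingers move at their own pace and stop on an object; "force" is the grip in N (left out, the last holds). Time passes only in rows, so rows that do not move let the fingers close. It gives the time, the measured TCP pose, the force and the opening at its end, in the units of the state.
- get_state(): the state, without advancing time (a new reading comes with each control period).
- snapshot(name): name is "scene" or "top" or "wrist"; returns a dict with "img" (400x640x3 uint8, red, green, blue), "depth" (400x640 float32, m along the optical axis (not along the pixel's ray), 0 where there is no reading), "fov_y" (degrees; the focal length in pixels is half the picture's height over the tangent of half this angle, whatever the lens; pixels are square), "cx", "cy" (the principal point, pixels), "R" (3x3) and "t" (3): a world point X has camera coordinates R X + t. Camera axes: x right, y down, z forward; pixel columns grow to the right and rows downward; lengths in m; the calibration is good to about 2 mm. A picture is of the moment at which its call begins.
- finish_job(): hands the job in, once; it reports no verdict.
Trained networks look in a picture, given as the dict that the camera call returned (one of the last four; its "shot" number tells which), for a name from the list of things; names that differ only in an ending like _2 or _b are one class to them, and where a whole thing is asked for, a point or a joint stands for the part that bears it (a point fixed in the world has none). Each returns a list of dicts, best first, with "score" (0 to 1); they miss things now and then, are a little off and sometimes report something else, mostly with a low value. They report only what shows in the picture. A call takes as long as a camera call.
- regions_of(picture, target): "pixels" (400x640 bool, what is visible of it) and "extent" ([left, top, right, bottom] in pixels, round what is visible of it).
The state is a dict: "clock": time; "q": joint angles; "qd": joint speeds; "joint_torque": joint torques, N m; "tool_pos": TCP position; "eef_rot": TCP orientation; "contact_force": force on the tool from outside, world axes, zero at the start; "moment": the same for the moment, N m; "opening": opening from 0.0 (shut) to 1.0 (fully open).
Only numpy, scipy, OpenCV 4.12 (cv2) and the standard library are available. Lean on these libraries where they do the work, as an engineer would, in place of code of your own. Each camera call takes 0.05 s, during which the arm holds its last target.

## Working session

There is one attempt and no reset: what is moved stays moved. The work goes in short steps, Python scripts to look and compute and a tool call to move; the robot and the scene stay as the last step left them, time stands still between calls to the robot, and variables do not carry over. Pictures are saved under pics/ and viewed, and the job is handed in when it is done.

Besides the shell and the picture viewer there is one more tool, called after "Call:" as name([rows], argument=value, ...), one row to a line, values as JSON. send_rows: Moves the arm, as the interface text tells. Its arguments: {"type":"object","properties":{"series":{"type":"array","items":{"type":"object","properties":{"grip":{"type":"number"},"dx":{"type":"number"},"dy":{"type":"number"},"dz":{"type":"number"},"turn":{"type":"number"}}}},"force":{"type":"number"}},"required":["series"]}

```bash
ls; mkdir -p pics
cat > h.py <<'E'
import numpy as np, cv2, pickle
from plant import get_state, snapshot, finish_job, regions_of
def save(p,n): cv2.imwrite('pics/'+n+'.png',p['img'][:,:,::-1])
def cloud(p):
    f=200/np.tan(np.radians(p['fov_y']/2)); v,u=np.mgrid[0:400,0:640]; d=p['depth']
    X=np.stack([(u-p['cx'])/f*d,(v-p['cy'])/f*d,d],-1)
    W=(X-np.array(p['t']))@np.array(p['R']); W[d<=0]=np.nan; return W
E
python3 - <<'E'
from h import *
for n in ['scene','top','wrist']:
    p=snapshot(n); save(p,n+'0'); pickle.dump(p,open(n+'0.pkl','wb'))
    C=-np.array(p['R']).T@p['t']; print(n,p['fov_y'],p['cx'],p['cy'],C.round(3))
s=get_state(); print(s)
E
```

```text
pics
scene 56.4931605467953 315.6623785557303 196.2108056377487 [ 0.886 -0.624  0.604]
top 57.52248753855314 318.20052004148977 197.2711032496593 [ 0.356 -0.003  1.074]
wrist 67.2883400927031 318.78317740994413 197.2498727528009 [ 0.241 -0.581  0.384]
{'clock': 0.15, 'q': array([ 1.33678669,  0.68979853, -0.19453931,  1.56605558,  0.15725853,
        0.90249806, -0.21511801]), 'qd': array([-0.00131698, -0.0008013 ,  0.00033378, -0.00196297, -0.00097818,
       -0.00153434, -0.00086429]), 'joint_torque': array([-6.78586766e-04, -5.27866101e+01, -1.26800962e+00, -1.53587848e+01,
       -5.24697709e-02,  3.92652000e-03,  8.74732905e-05]), 'tool_pos': array([ 0.16524832, -0.60228037,  0.23810327]), 'eef_rot': array([ 9.91046253e-01,  1.33517235e-01, -1.20817453e-04, -6.76699069e-04]), 'contact_force': array([0.37448997, 0.07427613, 0.2461626 ]), 'moment': array([0.01680089, 0.04795279, 0.0297678 ]), 'opening': 0.9976765747304125}
```

View pics/scene0.png

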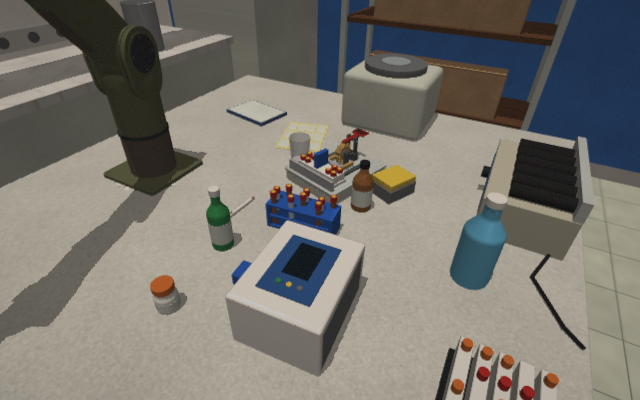

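View pics/top0.png

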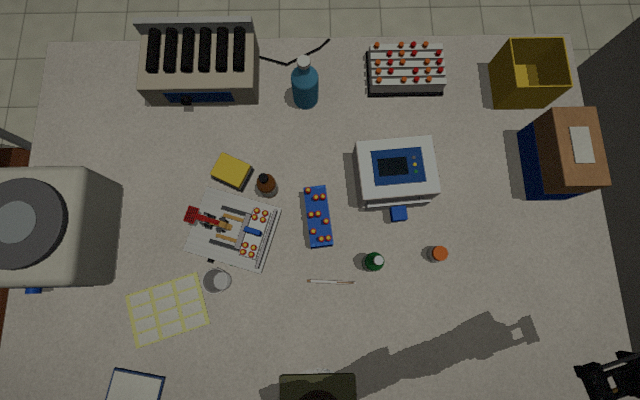

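View pics/wrist0.png

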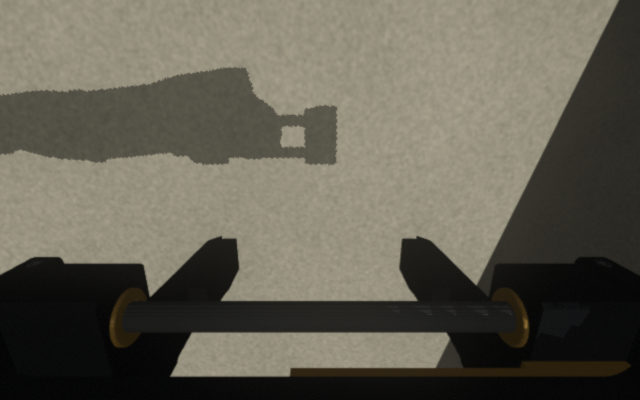

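The top picture shows the mixer at (233,231), with the thumb plate at (192,215) and the rib at (253,232). The reader is at (397,172), the push block at (399,214) and the spray at (374,262). The jar is at (438,254), and the rack at (318,217) stands between them. Next I measure the poses.

```bash
cat > m.py <<'E'
from h import *
p=snapshot('top'); W=cloud(p); pickle.dump(p,open('top1.pkl','wb'))
for n in ['mixer','thumb_plate','cassette_grip','reader','push_pad','tube_rack','spray','jar','tip_box','reagent','beaker','jaw','pawl']:
    r=regions_of(p,n)
    for k in r[:2]:
        m=k['pixels']; P=W[m]; P=P[~np.isnan(P[:,0])]
        if len(P)==0: continue
        zt=np.percentile(P[:,2],97); T=P[P[:,2]>zt-.008]
        (c,sz,a)=cv2.minAreaRect((P[:,:2]*1000).astype(np.float32))
        print(n,round(k['score'],2),k['extent'],m.sum(),'zt',zt.round(3),'med',np.median(P,0).round(3),'top',T.mean(0).round(3),'rect',np.round(c),np.round(sz),round(a,1))
E
python3 m.py
```

```text
mixer 0.78 [185.2, 185.2, 281.3, 274.8] 4798 zt 0.115 med [0.5   0.25  0.041] top [0.523 0.305 0.115] rect [505. 254.] [279. 212.] 71.9
thumb_plate 0.77 [188.3, 207.5, 217.0, 219.9] 268 zt 0.12 med [0.522 0.314 0.115] top [0.528 0.315 0.116] rect [528. 296.] [87. 39.] 84.9
cassette_grip 0.82 [239.3, 211.2, 271.6, 261.2] 1005 zt 0.116 med [0.477 0.16  0.073] top [0.483 0.163 0.116] rect [482. 165.] [ 63. 137.] 74.4
reader 0.91 [353.5, 134.1, 441.7, 224.0] 5953 zt 0.127 med [ 0.628 -0.229  0.122] top [ 0.647 -0.233  0.123] rect [ 622. -235.] [225. 215.] 4.1
push_pad 0.72 [365.5, 193.6, 431.4, 221.2] 857 zt 0.078 med [ 0.554 -0.24   0.06 ] top [ 0.555 -0.239  0.077] rect [ 546. -250.] [ 73. 200.] 4.0
tube_rack 0.63 [303.2, 185.6, 334.0, 252.3] 1421 zt 0.102 med [ 0.522 -0.013  0.069] top [ 0.521 -0.013  0.1  ] rect [528. -15.] [171.  71.] 4.5
spray 0.32 [211.1, 150.8, 254.4, 195.1] 1130 zt 0.061 med [0.664 0.235 0.057] top [0.67  0.239 0.058] rect [680. 248.] [127.  91.] 61.9
jar 0.67 [426.4, 245.2, 446.9, 265.6] 318 zt 0.068 med [ 0.415 -0.339  0.063] top [ 0.415 -0.346  0.065] rect [ 
[... 269 characters left out ...]
 [636. 130.] [84. 47.] 6.8
beaker 0.81 [200.4, 267.2, 233.8, 294.0] 582 zt 0.087 med [0.355 0.277 0.039] top [0.358 0.265 0.084] rect [356. 264.] [65. 66.] 70.5
beaker 0.5 [303.7, 184.7, 335.2, 250.7] 1401 zt 0.102 med [ 0.522 -0.014  0.069] top [ 0.521 -0.013  0.1  ] rect [538. -14.] [191.  68.] 6.5
jaw 0.75 [215.8, 210.7, 250.4, 252.0] 364 zt 0.076 med [0.483 0.207 0.071] top [0.486 0.196 0.073] rect [498. 226.] [80. 99.] 71.4
pawl 0.84 [182.8, 210.7, 220.7, 225.4] 305 zt 0.12 med [0.522 0.314 0.115] top [0.525 0.316 0.116] rect [523. 313.] [119.  42.] 66.0
pawl 0.42 [185.1, 186.3, 281.0, 275.3] 4723 zt 0.115 med [0.5   0.249 0.041] top [0.522 0.304 0.115] rect [501. 242.] [254. 211.] 72.2
```

```bash
cat > m2.py <<'E'
from h import *
import sys
p=pickle.load(open(sys.argv[1] if len(sys.argv)>1 else 'top1.pkl','rb')); W=cloud(p); I=p['img'].astype(int); hsv=cv2.cvtColor(p['img'],cv2.COLOR_RGB2HSV)
H,S,V=[hsv[...,i].astype(int) for i in range(3)]
def rep(n,m):
    m=m&~np.isnan(W[...,0]); P=W[m]
    if len(P)<5: print(n,'none');return
    c,s,a=cv2.minAreaRect((P[:,:2]*1000).astype(np.float32))
    print(n,len(P),'mean',P.mean(0).round(4),'rect',np.round(c,1),np.round(s,1),round(a,1))
X,Y,Z=W[...,0],W[...,1],W[...,2]
box=lambda x0,x1,y0,y1,z0,z1:(X>x0)&(X<x1)&(Y>y0)&(Y<y1)&(Z>z0)&(Z<z1)
red=((H<8)|(H>172))&(S>120)
blue=(H>95)&(H<130)&(S>100)
rep('plate',red&box(.4,.65,.27,.4,.105,.13))
rep('rib',blue&box(.4,.6,.1,.25,.105,.13))
for lo,hi in((.034,.046),): rep('deck',box(.35,.65,.05,.4,lo,hi))
rep('readertop',box(.5,.85,-.4,-.1,.112,.13))
rep('block',blue&box(.4,.6,-.35,-.15,.05,.07))
rep('panel',box(.45,.6,-.4,-.1,.07,.082))
rep('caps',red&box(.38,.6,.08,.25,.075,.092))
rep('fixedjaw',box(.35,.65,.05,.2,.062,.09)&(S<60))
rep('spray',box(.3,.5,-.3,-.05,.1,.2))
rep('jar',box(.3,.5,-.42,-.3,.055,.075))
rep('rack',box(.4,.65,-.08,.05,.05,.12))
rep('reagent',box(.55,.7,.08,.18,.12,.16))
E
python3 m2.py
python3 - <<'E'
from h import *
p=pickle.load(open('top1.pkl','rb'))
im=p['img'][175:300,165:300,::-1]; im=cv2.resize(im,None,fx=4.4,fy=4.4,interpolation=cv2.INTER_CUBIC); cv2.imwrite('pics/mixcrop.png',im)
im=p['img'][120:290,340:470,::-1]; im=cv2.resize(im,None,fx=3.5,fy=3.5,interpolation=cv2.INTER_CUBIC); cv2.imwrite('pics/redcrop.png',im)
E
```

```text
plate 264 mean [0.5259 0.314  0.1153] rect [522.2 304.6] [73.9 43.2] 69.9
rib 89 mean [0.4825 0.1628 0.1154] rect [482.5 163.4] [43.6 13.4] 70.4
deck 3422 mean [0.5015 0.2492 0.0399] rect [498.  231.1] [230.9 319.4] 72.2
readertop 4711 mean [ 0.6457 -0.2323  0.1229] rect [ 649.  -234.3] [170.2 216.9] 4.1
block 229 mean [ 0.5306 -0.2401  0.0615] rect [ 530.9 -241.1] [41.9 42.5] 5.0
panel 214 mean [ 0.5566 -0.2345  0.0756] rect [ 563.1 -230.9] [208.4  48.7] 84.6
caps 69 mean [0.4867 0.1634 0.0827] rect [483.5 163.6] [ 39.5 131.8] 72.3
fixedjaw 879 mean [0.4834 0.1569 0.0716] rect [517.2 153. ] [ 79.3 251.9] 72.2
spray 253 mean [ 0.3949 -0.1553  0.1253] rect [ 395.2 -158.4] [45.  44.2] 89.2
jar 192 mean [ 0.4151 -0.3454  0.0647] rect [ 415.5 -345.8] [40.5 38.4] 88.3
rack 1387 mean [ 0.5246 -0.0127  0.075 ] rect [527.7 -12.7] [170.5  64. ] 6.1
reagent 79 mean [0.6194 0.1311 0.1384] rect [620.7 130.8] [24.9 23. ] 0.3
```

View pics/mixcrop.png

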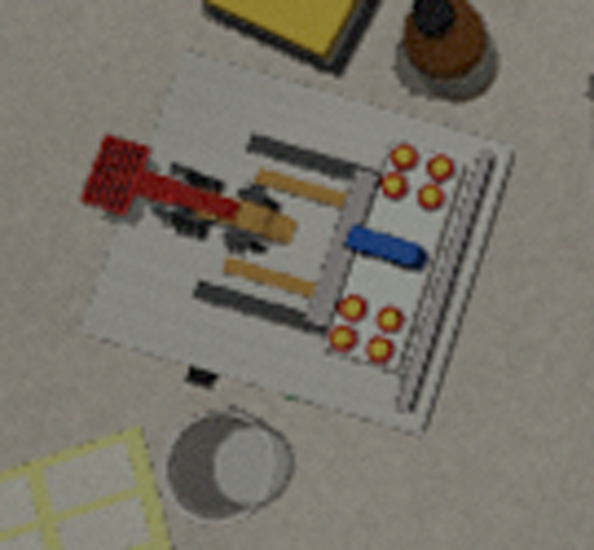

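View pics/redcrop.png

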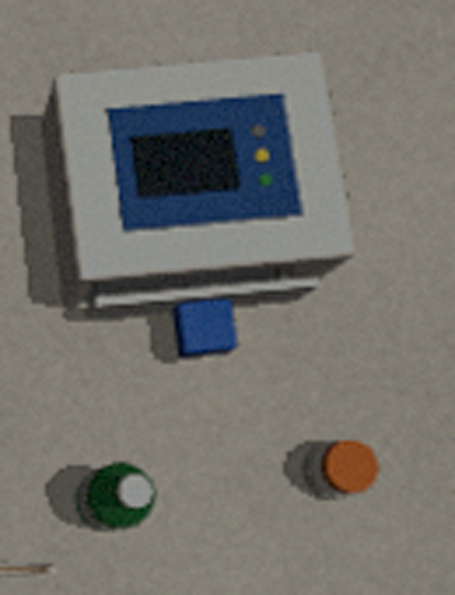

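```bash
cat > m3.py <<'E'
exec(open('m2.py').read().split("rep('plate'")[0])
th=np.radians(-17.8); ex=np.array([np.cos(th),np.sin(th)]); ey=np.array([-np.sin(th),np.cos(th)])
o=np.array([.4825,.1630])
P=W[...,:2]-o; a=P@ex; b=P@ey
m=red&(Z>.09)&(b>.09)&(b<.25)&(abs(a)<.06)
for k in np.arange(.09,.23,.005):
    q=m&(b>=k)&(b<k+.005)
    if q.any(): print(round(k,3),q.sum(),a[q].min().round(3),a[q].max().round(3),Z[q].mean().round(4))
q=m&(b>.15); print('plate centre', W[q].mean(0), a[q].mean(), b[q].mean())
d=(Z>.03)&(Z<.05)&(abs(a)<.14)&(b>-.06)&(b<.21)
print('deck a', np.percentile(a[d],[0.3,99.7]), 'b',np.percentile(b[d],[.3,99.7]))
r=(Z>.115)&(Z<.13)&(X>.5)&(Y<-.1)&(Y>-.4); P=np.argwhere(r)
# reader top rect
c,s,ang=cv2.minAreaRect((W[r][:,:2]*1000).astype(np.float32)); print(c,s,ang)
bp=cv2.boxPoints((c,s,ang)); print(bp.round(1))
# blue pannel pose
bl=r&blue; print(cv2.minAreaRect((W[bl][:,:2]*1000).astype(np.float32)))
# front edge line fit
t=np.radians(4.5)
E
python3 m3.py
```

```text
0.09 1 -0.004 -0.004 0.1103
0.095 7 -0.009 -0.001 0.1105
0.1 8 -0.009 -0.0 0.1113
0.105 6 -0.01 0.001 0.1113
0.11 11 -0.01 0.001 0.1112
0.115 7 -0.01 0.001 0.1115
0.12 9 -0.011 -0.0 0.1119
0.125 10 -0.011 0.001 0.1122
0.13 10 -0.01 0.002 0.113
0.135 11 -0.011 0.003 0.1138
0.14 10 -0.012 0.002 0.1126
0.145 11 -0.011 0.002 0.1129
0.15 13 -0.014 0.003 0.1146
0.155 34 -0.026 0.017 0.116
0.16 33 -0.027 0.016 0.1162
0.165 28 -0.026 0.017 0.1167
0.17 30 -0.025 0.015 0.1174
0.175 30 -0.025 0.016 0.1172
0.18 19 -0.024 0.015 0.1161
plate centre [0.52920361 0.32402768 0.11647276] -0.004757521291674404 0.1675962590563347
deck a [-0.13098386  0.13173091] b [-0.04545084  0.18363191]
(648.99169921875, -234.36280822753906) (170.14308166503906, 216.91566467285156) 4.152658939361572
[[ 556.3 -132.4]
 [ 572.  -348.7]
 [ 741.7 -336.4]
 [ 726.  -120. ]]
((650.002685546875, -233.382080078125), (99.45571899414062, 138.6715545654297), 4.208375930786133)
```

```bash
cat >> h.py <<'E'
from scipy.spatial.transform import Rotation as Ro
def st():
    s=get_state(); R=Ro.from_quat(s['eef_rot']); M=R.as_matrix()
    yaw=np.degrees(np.arctan2(M[1,0],M[0,0]))
    print('clk',round(s['clock'],2),'tcp',s['tool_pos'].round(4),'xyaw',round(yaw,2),'tilt',np.degrees(np.arccos(-M[2,2])).round(2),'op',round(s['opening'],3),'F',s['contact_force'].round(2),'q7',s['q'][6].round(2))
    return s,M
def goto(M,p,tgt,yaw=None):
    # delta in axes after turning to x-yaw `yaw`
    if yaw is not None:
        y0=np.degrees(np.arctan2(M[1,0],M[0,0])); d=(yaw-y0+180)%360-180; print('turn',np.radians(-d).round(3))
        t=np.radians(yaw); M=np.array([[np.cos(t),np.sin(t),0],[np.sin(t),-np.cos(t),0],[0,0,-1]])
    print('target',np.round(tgt,4),'d mm',((np.array(tgt)-p)@M*1000).round(1))
E
python3 - <<'E'
from h import *
s,M=st(); p=s['tool_pos']
w=[.5,-.15,.27]
goto(M,p,w,72.2); goto(M,w,[.5293,.3246,.16],72.2)
E
```

```text
clk 0.85 tcp [ 0.1654 -0.6027  0.2388] xyaw 15.34 tilt 0.01 op 0.998 F [ 0.41  0.2  -0.06] q7 -0.22
turn -0.992
target [ 0.5  -0.15  0.27] d mm [533.4 180.2 -31.2]
turn -0.992
target [0.5293 0.3246 0.16  ] d mm [ 460.8 -117.2  110. ]
```

Call:
send_rows([
  {"turn": -0.14,"dz": -4,"grip": 0},
  {"turn": -0.142,"dz": -4,"grip": 0},
  {"turn": -0.142,"dz": -4,"grip": 0},
  {"turn": -0.142,"dz": -5,"grip": 0},
  {"turn": -0.142,"dz": -5,"grip": 0},
  {"turn": -0.142,"dz": -5,"grip": 0},
  {"turn": -0.142,"dz": -4,"grip": 0},
  {"dx": 41,"dy": 14},
  {"dx": 41,"dy": 14},
  {"dx": 41,"dy": 14},
  {"dx": 41,"dy": 14},
  {"dx": 41,"dy": 14},
  {"dx": 41,"dy": 14},
  {"dx": 41,"dy": 14},
  {"dx": 41,"dy": 14},
  {"dx": 41,"dy": 14},
  {"dx": 41,"dy": 14},
  {"dx": 41,"dy": 14},
  {"dx": 41,"dy": 13},
  {"dx": 41,"dy": 13},
])

```text
schema error: expected keys grip, dx, dy, dz, turn
```

Call:
send_rows([
  {"dx": 38,"dy": -10},
  {"dx": 38,"dy": -10},
  {"dx": 38,"dy": -10},
  {"dx": 38,"dy": -10},
  {"dx": 38,"dy": -10},
  {"dx": 38,"dy": -10},
  {"dx": 38,"dy": -10},
  {"dx": 38,"dy": -10},
  {"dx": 38,"dy": -10},
  {"dx": 38,"dy": -10},
  {"dx": 38,"dy": -9},
  {"dx": 38,"dy": -8},
  {},
  {},
  {},
])

```text
schema error: expected keys grip, dx, dy, dz, turn
```

Run:
```python
from h import *
s,M=st(); p=s['tool_pos']
goto(M,p,[.5293,.3246,.14],72.2)
goto(M,p,[.5293,.3246,.14])
w=snapshot('wrist'); save(w,'w1'); pickle.dump(w,open('w1.pkl','wb'))
W=cloud(w)
for k in regions_of(w,'thumb_plate')[:2]:
    P=W[k['pixels']]; print(k['score'],k['extent'],np.nanmean(P,0))
```

```text
clk 0.85 tcp [ 0.1654 -0.6027  0.2388] xyaw 15.34 tilt 0.01 op 0.998 F [ 0.41  0.2  -0.06] q7 -0.22
turn -0.992
target [0.5293 0.3246 0.14  ] d mm [994.2  63.   98.8]
target [0.5293 0.3246 0.14  ] d mm [ 596.3 -798.    98.7]
```

View pics/w1.png

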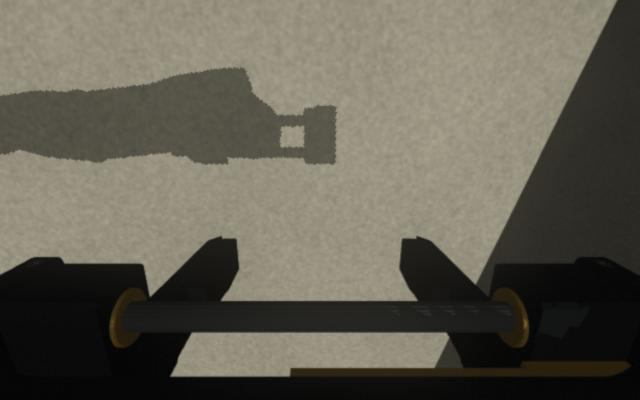

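The call was refused because every row needs all five keys, so the arm hasn't moved and the picture is unchanged. I'm resending with full rows.

Call:
send_rows([
  {"dx": 0,"dy": 0,"turn": -0.14,"dz": -4,"grip": 0},
  {"dx": 0,"dy": 0,"turn": -0.142,"dz": -4,"grip": 0},
  {"dx": 0,"dy": 0,"turn": -0.142,"dz": -4,"grip": 0},
  {"dx": 0,"dy": 0,"turn": -0.142,"dz": -5,"grip": 0},
  {"dx": 0,"dy": 0,"turn": -0.142,"dz": -5,"grip": 0},
  {"dx": 0,"dy": 0,"turn": -0.142,"dz": -5,"grip": 0},
  {"dx": 0,"dy": 0,"turn": -0.142,"dz": -4,"grip": 0},
  {"dx": 41,"dy": 14,"dz": 0,"turn": 0,"grip": 0},
  {"dx": 41,"dy": 14,"dz": 0,"turn": 0,"grip": 0},
  {"dx": 41,"dy": 14,"dz": 0,"turn": 0,"grip": 0},
  {"dx": 41,"dy": 14,"dz": 0,"turn": 0,"grip": 0},
  {"dx": 41,"dy": 14,"dz": 0,"turn": 0,"grip": 0},
  {"dx": 41,"dy": 14,"dz": 0,"turn": 0,"grip": 0},
  {"dx": 41,"dy": 14,"dz": 0,"turn": 0,"grip": 0},
  {"dx": 41,"dy": 14,"dz": 0,"turn": 0,"grip": 0},
  {"dx": 41,"dy": 14,"dz": 0,"turn": 0,"grip": 0},
  {"dx": 41,"dy": 14,"dz": 0,"turn": 0,"grip": 0},
  {"dx": 41,"dy": 14,"dz": 0,"turn": 0,"grip": 0},
  {"dx": 41,"dy": 13,"dz": 0,"turn": 0,"grip": 0},
  {"dx": 41,"dy": 13,"dz": 0,"turn": 0,"grip": 0},
])

```text
clock: 2.95
tool_pos: [0.5008, -0.149, 0.2699]
eef_rot: [0.808, 0.589, 0.0, 0.0]
contact_force: [0.4, -0.5, -0.1]
opening: 0.006
```

Call:
send_rows([
  {"dx": 38,"dy": -10,"dz": 0,"turn": 0,"grip": 0},
  {"dx": 38,"dy": -10,"dz": 0,"turn": 0,"grip": 0},
  {"dx": 38,"dy": -10,"dz": 0,"turn": 0,"grip": 0},
  {"dx": 38,"dy": -10,"dz": 0,"turn": 0,"grip": 0},
  {"dx": 38,"dy": -10,"dz": 0,"turn": 0,"grip": 0},
  {"dx": 38,"dy": -10,"dz": 0,"turn": 0,"grip": 0},
  {"dx": 38,"dy": -10,"dz": 0,"turn": 0,"grip": 0},
  {"dx": 38,"dy": -10,"dz": 0,"turn": 0,"grip": 0},
  {"dx": 38,"dy": -10,"dz": 0,"turn": 0,"grip": 0},
  {"dx": 38,"dy": -10,"dz": 0,"turn": 0,"grip": 0},
  {"dx": 38,"dy": -9,"dz": 0,"turn": 0,"grip": 0},
  {"dx": 38,"dy": -8,"dz": 0,"turn": 0,"grip": 0},
  {"dx": 0,"dy": 0,"dz": 0,"turn": 0,"grip": 0},
  {"dx": 0,"dy": 0,"dz": 0,"turn": 0,"grip": 0},
])

```text
clock: 4.35
tool_pos: [0.5276, 0.3201, 0.2694]
eef_rot: [0.808, 0.59, -0.0, 0.0]
contact_force: [1.0, -1.0, -0.4]
opening: 0.006
```

Run:
```python
from h import *
s,M=st(); p=s['tool_pos']
goto(M,p,[.5293,.3246,.14],72.2)
goto(M,p,[.5293,.3246,.14])
w=snapshot('wrist'); save(w,'w1'); pickle.dump(w,open('w1.pkl','wb'))
W=cloud(w)
for k in regions_of(w,'thumb_plate')[:2]:
    P=W[k['pixels']]; print(k['score'],k['extent'],np.nanmean(P,0))
```

```text
clk 4.35 tcp [0.5276 0.3201 0.2694] xyaw 72.28 tilt 0.04 op 0.006 F [ 0.96 -0.96 -0.45] q7 -1.21
turn 0.001
target [0.5293 0.3246 0.14  ] d mm [  4.8   0.2 129.4]
target [0.5293 0.3246 0.14  ] d mm [  4.9   0.2 129.4]
0.91 [295.4, 159.2, 338.1, 237.4] [0.52457818 0.31506506 0.1150041 ]
```

View pics/w1.png

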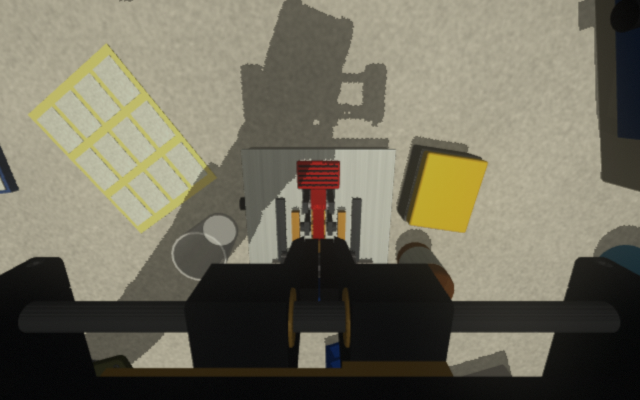

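Call:
send_rows([
  {"dx": 5,"dy": 0,"dz": 30,"turn": 0,"grip": 0},
  {"dx": 2,"dy": 0,"dz": 40,"turn": 0,"grip": 0},
  {"dx": 0,"dy": 0,"dz": 40,"turn": 0,"grip": 0},
  {"dx": 0,"dy": 0,"dz": 25,"turn": 0,"grip": 0},
  {"dx": 0,"dy": 0,"dz": 8,"turn": 0,"grip": 0},
  {"dx": 0,"dy": 0,"dz": 4,"turn": 0,"grip": 0},
  {"dx": 0,"dy": 0,"dz": 3,"turn": 0,"grip": 0},
  {"dx": 0,"dy": 0,"dz": 0,"turn": 0,"grip": 0},
  {"dx": 0,"dy": 0,"dz": 0,"turn": 0,"grip": 0},
])

```text
clock: 5.35
tool_pos: [0.5308, 0.3266, 0.1209]
eef_rot: [0.808, 0.589, 0.001, 0.0]
contact_force: [-0.2, 0.7, -0.5]
opening: 0.009
```

Call:
send_rows([
  {"dx": 0,"dy": 0,"dz": 5,"turn": 0,"grip": 0},
  {"dx": 0,"dy": 0,"dz": 4,"turn": 0,"grip": 0},
  {"dx": 0,"dy": 0,"dz": 4,"turn": 0,"grip": 0},
  {"dx": 0,"dy": 0,"dz": 3,"turn": 0,"grip": 0},
  {"dx": 0,"dy": 0,"dz": 1,"turn": 0,"grip": 0},
  {"dx": 0,"dy": 0,"dz": 0,"turn": 0,"grip": 0},
])

```text
clock: 5.95
tool_pos: [0.5319, 0.3291, 0.1054]
eef_rot: [0.808, 0.589, 0.004, -0.001]
contact_force: [-0.9, 2.0, 11.8]
opening: 0.0
```

Call:
send_rows([
  {"dx": 0,"dy": 0,"dz": 1,"turn": 0,"grip": 0},
  {"dx": 0,"dy": 0,"dz": 0,"turn": 0,"grip": 0},
  {"dx": 0,"dy": 0,"dz": 0,"turn": 0,"grip": 0},
  {"dx": 0,"dy": 0,"dz": 0,"turn": 0,"grip": 0},
  {"dx": 0,"dy": 0,"dz": 0,"turn": 0,"grip": 0},
  {"dx": 0,"dy": 0,"dz": 0,"turn": 0,"grip": 0},
  {"dx": 0,"dy": 0,"dz": 0,"turn": 0,"grip": 0},
  {"dx": 0,"dy": 0,"dz": 0,"turn": 0,"grip": 0},
  {"dx": 0,"dy": 0,"dz": 0,"turn": 0,"grip": 0},
  {"dx": 0,"dy": 0,"dz": 0,"turn": 0,"grip": 0},
  {"dx": 0,"dy": 0,"dz": 0,"turn": 0,"grip": 0},
  {"dx": 0,"dy": 0,"dz": 0,"turn": 0,"grip": 0},
])

```text
clock: 7.15
tool_pos: [0.5319, 0.3292, 0.1052]
eef_rot: [0.808, 0.589, 0.004, -0.001]
contact_force: [-2.1, 0.7, 17.2]
opening: 0.004
```

Run:
```python
from h import *
s,M=st()
p=snapshot('top'); save(p,'t2'); pickle.dump(p,open('t2.pkl','wb'))
im=p['img'][175:300,165:300,::-1]; im=cv2.resize(im,None,fx=4.4,fy=4.4,interpolation=cv2.INTER_CUBIC); cv2.imwrite('pics/t2c.png',im)
w=snapshot('scene'); im=w['img'][110:230,250:430,::-1]; cv2.imwrite('pics/s2c.png',cv2.resize(im,None,fx=4.4,fy=4.4,interpolation=cv2.INTER_CUBIC))
```

```text
clk 7.15 tcp [0.5319 0.3292 0.1052] xyaw 72.21 tilt 0.44 op 0.004 F [-2.07  0.68 17.16] q7 -1.32
```

View pics/t2c.png

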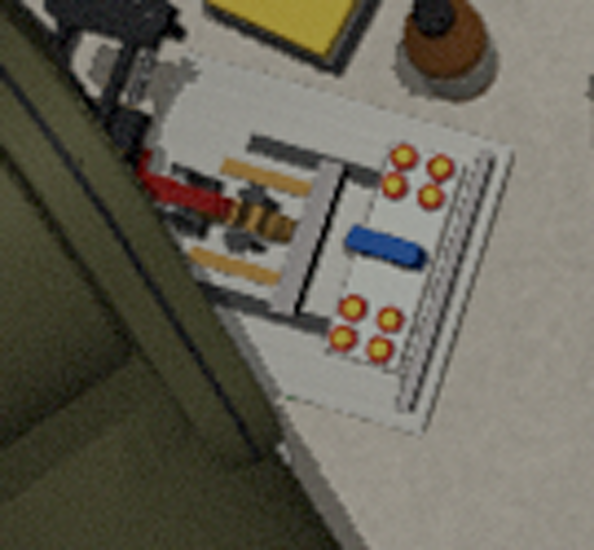

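View pics/s2c.png

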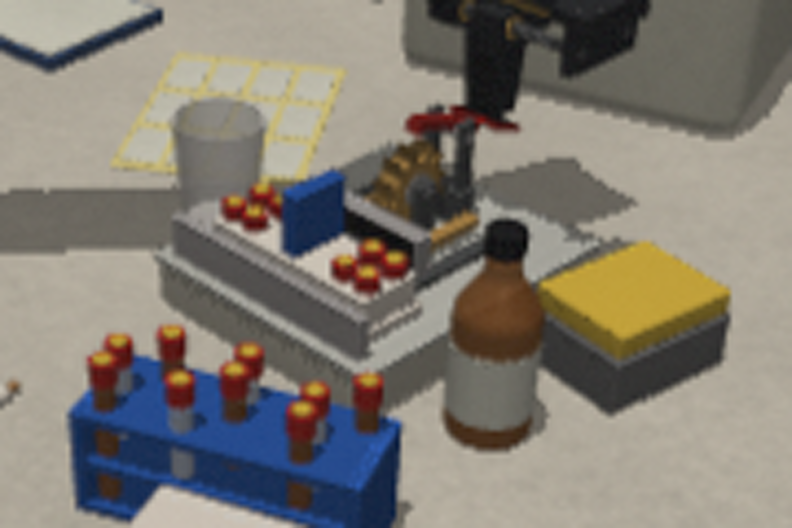

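The jaw has moved away from the cassette in both views. I'll measure how far before letting go.

Run:
```python
from h import *
th=np.radians(-17.8); ex=np.array([np.cos(th),np.sin(th)]); ey=np.array([-np.sin(th),np.cos(th)])
for f in ['top1.pkl','t2.pkl']:
    p=pickle.load(open(f,'rb')); W=cloud(p); P=W[...,:2]-np.array([.4825,.163]); a=P@ex;b=P@ey;Z=W[...,2]
    hsv=cv2.cvtColor(p['img'],cv2.COLOR_RGB2HSV)
    for lo,hi in((-.047,-.02),(.02,.045)):
        m=(a>lo)&(a<hi)&(b>.01)&(b<.09)&(Z>.068)&(Z<.082)&(hsv[...,1]<70)
        print(f,m.sum(),np.percentile(b[m],[5,50,95]).round(4))
```

```text
top1.pkl 82 [0.0129 0.0294 0.0396]
top1.pkl 78 [0.0121 0.0284 0.0391]
t2.pkl 83 [0.0125 0.053  0.0638]
t2.pkl 78 [0.0123 0.0519 0.0626]
```

```bash
cat >> h.py <<'E'
tr=np.radians(4.2); RO=np.array([.5044,-.2450])
def rd(x,y,z): # reader frame -> world
    return np.array([RO[0]+x*np.cos(tr)-y*np.sin(tr), RO[1]+x*np.sin(tr)+y*np.cos(tr), z])
E
python3 - <<'E'
from h import *
s,M=st(); p=s['tool_pos']
u=p+[0,0,.165]
goto(M,u,rd(-.087,0.0,.27),94.2)
E
```

```text
clk 7.25 tcp [0.5319 0.3292 0.1052] xyaw 72.21 tilt 0.44 op 0.005 F [-1.19  0.29 16.84] q7 -1.32
turn -0.384
target [ 0.4176 -0.2514  0.27  ] d mm [-5.706e+02 -1.565e+02  2.000e-01]
```

Call:
send_rows([
  {"dx": 0,"dy": 0,"dz": -10,"turn": 0,"grip": 0},
  {"dx": 0,"dy": 0,"dz": -20,"turn": 0,"grip": 0},
  {"dx": 0,"dy": 0,"dz": -30,"turn": 0,"grip": 0},
  {"dx": 0,"dy": 0,"dz": -40,"turn": 0,"grip": 0},
  {"dx": 0,"dy": 0,"dz": -40,"turn": 0,"grip": 0},
  {"dx": 0,"dy": 0,"dz": -25,"turn": 0,"grip": 0},
  {"dx": 0,"dy": 0,"dz": 0,"turn": -0.128,"grip": 0},
  {"dx": 0,"dy": 0,"dz": 0,"turn": -0.128,"grip": 0},
  {"dx": 0,"dy": 0,"dz": 0,"turn": -0.128,"grip": 0},
  {"dx": 0,"dy": 0,"dz": 0,"turn": 0,"grip": 0},
])

```text
clock: 8.25
tool_pos: [0.5301, 0.3261, 0.2666]
eef_rot: [0.681, 0.733, -0.0, -0.0]
contact_force: [0.6, -0.2, 0.4]
opening: 0.003
```

Run:
```python
from h import *
s,M=st(); p=s['tool_pos']
goto(M,p,rd(-.087,0.0,.27))
```

```text
clk 8.25 tcp [0.5301 0.3261 0.2666] xyaw 94.2 tilt 0.01 op 0.003 F [ 0.64 -0.24  0.37] q7 -0.9
target [ 0.4176 -0.2514  0.27  ] d mm [-567.6 -154.5   -3.4]
```

Call:
send_rows([
  {"dx": -30,"dy": -8,"dz": 0,"turn": 0,"grip": 0.2},
  {"dx": -38,"dy": -10,"dz": 0,"turn": 0,"grip": 0.4},
  {"dx": -38,"dy": -10,"dz": 0,"turn": 0,"grip": 0.6},
  {"dx": -38,"dy": -10,"dz": 0,"turn": 0,"grip": 0.8},
  {"dx": -38,"dy": -10,"dz": 0,"turn": 0,"grip": 1},
  {"dx": -38,"dy": -10,"dz": 0,"turn": 0,"grip": 1},
  {"dx": -38,"dy": -10,"dz": 0,"turn": 0,"grip": 1},
  {"dx": -38,"dy": -10,"dz": 0,"turn": 0,"grip": 1},
  {"dx": -38,"dy": -10,"dz": 0,"turn": 0,"grip": 1},
  {"dx": -38,"dy": -10,"dz": 0,"turn": 0,"grip": 1},
  {"dx": -38,"dy": -12,"dz": 0,"turn": 0,"grip": 1},
  {"dx": -38,"dy": -12,"dz": 0,"turn": 0,"grip": 1},
  {"dx": -38,"dy": -12,"dz": 0,"turn": 0,"grip": 1},
  {"dx": -38,"dy": -12,"dz": 0,"turn": 0,"grip": 1},
  {"dx": -38,"dy": -8,"dz": 0,"turn": 0,"grip": 1},
  {"dx": -5,"dy": 0,"dz": 0,"turn": 0,"grip": 1},
  {"dx": 0,"dy": 0,"dz": 0,"turn": 0,"grip": 1},
], force=50)

```text
clock: 9.95
tool_pos: [0.4177, -0.2516, 0.2666]
eef_rot: [0.683, 0.731, 0.0, 0.0]
contact_force: [0.1, 1.4, -0.8]
opening: 1.004
```

```bash
python3 - <<'E'
from h import *
s,M=st(); p=s['tool_pos']
goto(M,p,rd(-.087,0.0,.042))
p=snapshot('top'); save(p,'t3'); pickle.dump(p,open('t3.pkl','wb'))
E
python3 m2.py t3.pkl | grep -E 'rib|caps|spray|jar|block|rack|reagent'
```

```text
clk 9.95 tcp [ 0.4177 -0.2516  0.2666] xyaw 93.87 tilt 0.01 op 1.004 F [ 0.15  1.43 -0.78] q7 0.09
target [ 0.4176 -0.2514  0.042 ] d mm [ 2.000e-01 -1.000e-01  2.246e+02]
rib 86 mean [0.4826 0.1629 0.1154] rect [482.3 163. ] [43.1 13.5] 69.8
block 233 mean [ 0.5304 -0.24    0.0615] rect [ 531.  -241.2] [42.5 42.5] 3.9
caps 71 mean [0.4871 0.1634 0.0825] rect [487.8 176.6] [ 66.4 132.1] 72.3
spray 250 mean [ 0.3946 -0.1559  0.1256] rect [ 395.9 -160. ] [44.9 45.6] 24.2
jar 7 mean [ 0.4133 -0.3277  0.06  ] rect [ 413.4 -327.7] [22.3  2.1] 9.3
rack 1385 mean [ 0.5243 -0.0128  0.075 ] rect [527.8 -12.7] [170.5  64. ] 6.1
reagent 81 mean [0.6193 0.1311 0.1386] rect [620.6 130.9] [22.5 24.9] 89.5
```

View pics/t3.png

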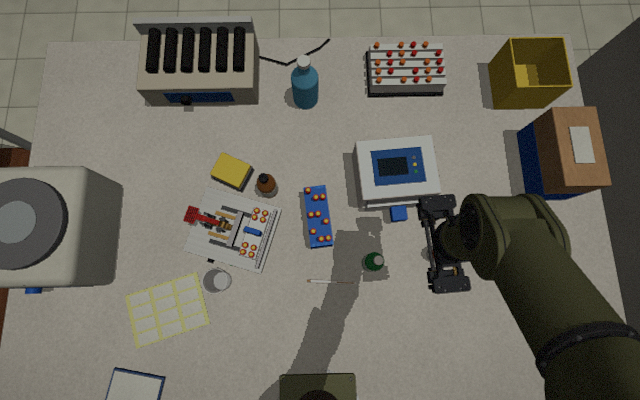

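Call:
send_rows([
  {"dx": 0,"dy": 0,"dz": 30,"turn": 0,"grip": 1},
  {"dx": 0,"dy": 0,"dz": 40,"turn": 0,"grip": 1},
  {"dx": 0,"dy": 0,"dz": 40,"turn": 0,"grip": 1},
  {"dx": 0,"dy": 0,"dz": 40,"turn": 0,"grip": 1},
  {"dx": 0,"dy": 0,"dz": 35,"turn": 0,"grip": 1},
  {"dx": 0,"dy": 0,"dz": 25,"turn": -0.006,"grip": 1},
  {"dx": 0,"dy": 0,"dz": 15,"turn": 0,"grip": 1},
  {"dx": 0,"dy": 0,"dz": 0,"turn": 0,"grip": 1},
  {"dx": 0,"dy": 0,"dz": 0,"turn": 0,"grip": 1},
])

```text
clock: 10.9
tool_pos: [0.4188, -0.249, 0.0422]
eef_rot: [0.678, 0.735, 0.0, -0.0]
contact_force: [0.7, 0.2, 0.8]
opening: 1.002
```

Run:
```python
from h import *
s,M=st(); p=s['tool_pos']
goto(M,p,rd(-.0565,0.0,.042))
p=snapshot('scene'); save(p,'s3')
p=snapshot('wrist'); save(p,'w3')
```

```text
clk 10.9 tcp [ 0.4188 -0.249   0.0422] xyaw 94.63 tilt 0.04 op 1.002 F [0.7  0.18 0.83] q7 -0.25
target [ 0.4481 -0.2491  0.042 ] d mm [-2.5 29.2  0.2]
```

View pics/s3.png

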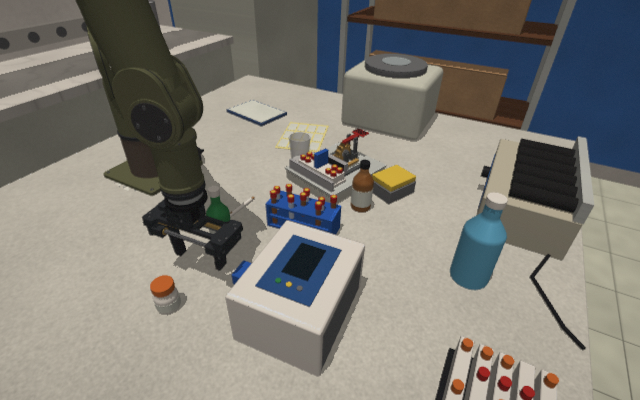

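View pics/w3.png

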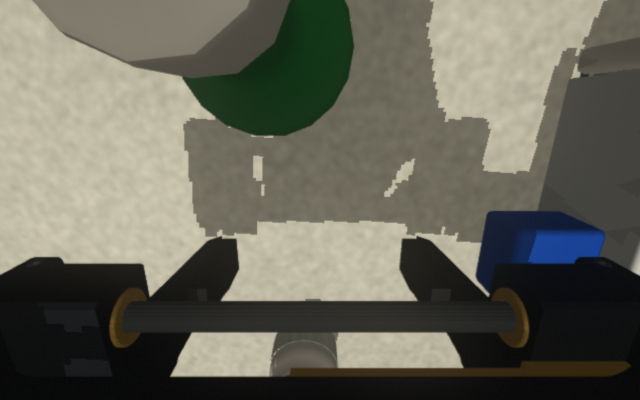

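Call:
send_rows([
  {"dx": -2,"dy": 10,"dz": 0,"turn": 0,"grip": 1},
  {"dx": 0,"dy": 10,"dz": 0,"turn": 0,"grip": 1},
  {"dx": 0,"dy": 5,"dz": 0,"turn": 0,"grip": 1},
  {"dx": 0,"dy": 3,"dz": 0,"turn": 0,"grip": 1},
  {"dx": 0,"dy": 2,"dz": 0,"turn": 0,"grip": 1},
])

```text
clock: 11.5
tool_pos: [0.4482, -0.2501, 0.0419]
eef_rot: [0.679, 0.734, 0.0, 0.0]
contact_force: [0.0, -0.1, -0.2]
opening: 1.003
```

Call:
send_rows([
  {"dx": 0,"dy": 2,"dz": 0,"turn": 0,"grip": 1},
  {"dx": 0,"dy": 2,"dz": 0,"turn": 0,"grip": 1},
  {"dx": 0,"dy": 0,"dz": 0,"turn": 0,"grip": 1},
])

```text
clock: 11.8
tool_pos: [0.4516, -0.2499, 0.0416]
eef_rot: [0.679, 0.734, -0.0, -0.0]
contact_force: [-0.2, -0.2, -0.5]
opening: 1.0
```

Call:
send_rows([
  {"dx": 0,"dy": 2,"dz": 0,"turn": 0,"grip": 1},
  {"dx": 0,"dy": 2,"dz": 0,"turn": 0,"grip": 1},
  {"dx": 0,"dy": 0,"dz": 0,"turn": 0,"grip": 1},
])

```text
clock: 12.1
tool_pos: [0.4532, -0.2498, 0.0417]
eef_rot: [0.679, 0.734, -0.002, -0.002]
contact_force: [-6.1, 0.5, 5.2]
opening: 0.998
```

Call:
send_rows([
  {"dx": 0,"dy": 3,"dz": 0,"turn": 0,"grip": 1},
  {"dx": 0,"dy": 3,"dz": 0,"turn": 0,"grip": 1},
  {"dx": 0,"dy": 2,"dz": 0,"turn": 0,"grip": 1},
  {"dx": 0,"dy": 0,"dz": 0,"turn": 0,"grip": 1},
])

```text
clock: 12.5
tool_pos: [0.4604, -0.2492, 0.0417]
eef_rot: [0.679, 0.734, -0.003, -0.002]
contact_force: [-6.7, -0.5, 8.3]
opening: 0.999
```

Call:
send_rows([
  {"dx": 0,"dy": 2,"dz": 0,"turn": 0,"grip": 1},
  {"dx": 0,"dy": 2,"dz": 0,"turn": 0,"grip": 1},
  {"dx": 0,"dy": 0,"dz": 0,"turn": 0,"grip": 1},
])

```text
clock: 12.8
tool_pos: [0.4612, -0.2492, 0.0418]
eef_rot: [0.679, 0.734, -0.005, -0.004]
contact_force: [-14.2, 1.2, 13.2]
opening: 1.003
```

Call:
send_rows([
  {"dx": 0,"dy": -20,"dz": 0,"turn": 0,"grip": 1},
  {"dx": 0,"dy": -35,"dz": 0,"turn": 0,"grip": 1},
  {"dx": 0,"dy": -35,"dz": 0,"turn": 0,"grip": 1},
  {"dx": 0,"dy": -30,"dz": 0,"turn": 0,"grip": 1},
  {"dx": 0,"dy": 0,"dz": 0,"turn": 0,"grip": 1},
  {"dx": 0,"dy": 0,"dz": -30,"turn": 0,"grip": 1},
  {"dx": 0,"dy": 0,"dz": -40,"turn": 0,"grip": 1},
  {"dx": 0,"dy": 0,"dz": -40,"turn": 0,"grip": 1},
  {"dx": 0,"dy": 0,"dz": -40,"turn": 0,"grip": 1},
  {"dx": 0,"dy": 0,"dz": -40,"turn": 0,"grip": 1},
  {"dx": 0,"dy": 0,"dz": -30,"turn": 0,"grip": 0.5},
  {"dx": 0,"dy": 0,"dz": 0,"turn": 0,"grip": 0.4},
])

```text
clock: 14.0
tool_pos: [0.3578, -0.2588, 0.2663]
eef_rot: [0.678, 0.735, 0.002, 0.004]
contact_force: [0.2, -0.1, -0.3]
opening: 0.843
```

```bash
python3 - <<'E'
from h import *
s,M=st(); p=s['tool_pos']
# grasp pose: above rib
goto(M,p,[.4825,.163,.25],72.2)
p=snapshot('top'); save(p,'t4'); pickle.dump(p,open('t4.pkl','wb'))
E
python3 m2.py t4.pkl
```

```text
clk 14.0 tcp [ 0.3578 -0.2588  0.2663] xyaw 94.55 tilt 0.53 op 0.843 F [ 0.22 -0.07 -0.26] q7 0.04
turn 0.39
target [0.4825 0.163  0.25  ] d mm [439.7 -10.2  16.3]
plate 259 mean [0.5258 0.3142 0.1152] rect [522.7 304.1] [73.4 43.3] 73.0
rib 86 mean [0.4825 0.163  0.1156] rect [482.4 163.1] [43.  13.4] 70.3
deck 3349 mean [0.5013 0.2475 0.0399] rect [497.7 230.7] [230.3 319.1] 72.4
readertop 4704 mean [ 0.6459 -0.2322  0.1229] rect [ 649.2 -234.3] [170.7 217.1] 4.1
block 238 mean [ 0.4428 -0.2463  0.0619] rect [ 442.7 -247.7] [41.1 42. ] 3.8
panel 181 mean [ 0.4803 -0.2241  0.0759] rect [ 518.5 -230.4] [216.4 136.8] 84.3
caps 70 mean [0.4887 0.162  0.083 ] rect [483.4 163.4] [ 39.5 132. ] 71.6
fixedjaw 755 mean [0.481  0.152  0.0712] rect [518.2 158.1] [ 89.4 251.1] 72.7
spray 254 mean [ 0.3948 -0.1558  0.1252] rect [ 395.7 -160.2] [45.4 45.3] 43.9
jar 49 mean [ 0.4073 -0.3552  0.0653] rect [ 404.8 -350.1] [17.6 36.8] 28.8
rack 1382 mean [ 0.5244 -0.0127  0.0751] rect [527.9 -12.8] [170.8  64.2] 6.1
reagent 81 mean [0.6193 0.1311 0.1386] rect [620.5 130.9] [23.1 24.7] 87.3
```

View pics/t4.png

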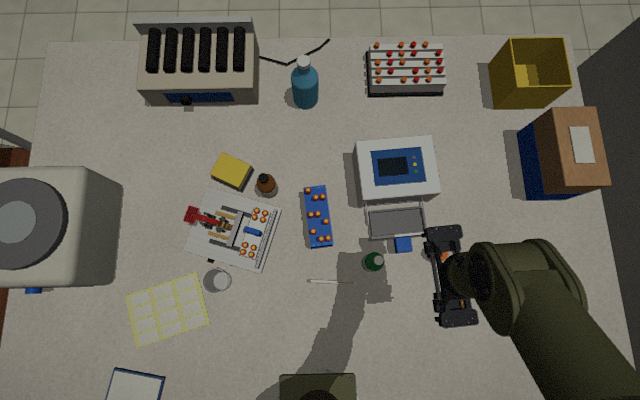

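Call:
send_rows([
  {"dx": 0,"dy": 0,"dz": 0,"turn": 0.13,"grip": 0.4},
  {"dx": 0,"dy": 0,"dz": 0,"turn": 0.13,"grip": 0.4},
  {"dx": 0,"dy": 0,"dz": 0,"turn": 0.13,"grip": 0.4},
  {"dx": 30,"dy": -1,"dz": 0,"turn": 0,"grip": 0.4},
  {"dx": 40,"dy": -1,"dz": 0,"turn": 0,"grip": 0.4},
  {"dx": 40,"dy": -1,"dz": 0,"turn": 0,"grip": 0.4},
  {"dx": 40,"dy": -1,"dz": 0,"turn": 0,"grip": 0.4},
  {"dx": 40,"dy": -1,"dz": 0,"turn": 0,"grip": 0.4},
  {"dx": 40,"dy": -1,"dz": 0,"turn": 0,"grip": 0.4},
  {"dx": 40,"dy": -1,"dz": 0,"turn": 0,"grip": 0.4},
  {"dx": 40,"dy": -1,"dz": 0,"turn": 0,"grip": 0.4},
  {"dx": 40,"dy": -1,"dz": 0,"turn": 0,"grip": 0.4},
  {"dx": 40,"dy": -1,"dz": 0,"turn": 0,"grip": 0.4},
  {"dx": 30,"dy": 0,"dz": 0,"turn": 0,"grip": 0.4},
  {"dx": 20,"dy": 0,"dz": 16,"turn": 0,"grip": 0.4},
  {"dx": 0,"dy": 0,"dz": 0,"turn": 0,"grip": 0.4},
  {"dx": 0,"dy": 0,"dz": 0,"turn": 0,"grip": 0.4},
])

```text
clock: 15.75
tool_pos: [0.4782, 0.163, 0.2444]
eef_rot: [0.808, 0.59, -0.002, -0.0]
contact_force: [0.1, -1.0, 0.3]
opening: 0.398
```

Run:
```python
from h import *
s,M=st(); p=s['tool_pos']
goto(M,p,[.4825,.163,.088]); goto(M,p,[.4825,.163,.088],72.2)
```

```text
clk 15.75 tcp [0.4782 0.163  0.2444] xyaw 72.27 tilt 0.27 op 0.398 F [ 0.09 -0.96  0.34] q7 -1.2
target [0.4825 0.163  0.088 ] d mm [  1.9   4.5 156.4]
turn 0.001
target [0.4825 0.163  0.088 ] d mm [  1.3   4.1 156.4]
```

Call:
send_rows([
  {"dx": 1,"dy": 4,"dz": 30,"turn": 0,"grip": 0.4},
  {"dx": 0,"dy": 0,"dz": 40,"turn": 0,"grip": 0.4},
  {"dx": 0,"dy": 0,"dz": 40,"turn": 0,"grip": 0.4},
  {"dx": 0,"dy": 0,"dz": 16,"turn": 0,"grip": 0.4},
  {"dx": 0,"dy": 0,"dz": 0,"turn": 0,"grip": 0.4},
  {"dx": 0,"dy": 0,"dz": 0,"turn": 0,"grip": 0.4},
])

```text
clock: 16.35
tool_pos: [0.4834, 0.1618, 0.1201]
eef_rot: [0.808, 0.589, -0.001, 0.001]
contact_force: [0.4, -0.1, 0.3]
opening: 0.404
```

Run:
```python
from h import *
s,M=st(); p=s['tool_pos']
goto(M,p,[.4825,.163,.088]); goto(M,p,[.4825,.163,.088],72.2)
w=snapshot('wrist'); save(w,'w5')
```

```text
clk 16.35 tcp [0.4834 0.1618 0.1201] xyaw 72.12 tilt 0.12 op 0.404 F [ 0.37 -0.13  0.34] q7 -1.37
target [0.4825 0.163  0.088 ] d mm [ 0.9 -1.3 32.1]
turn -0.001
target [0.4825 0.163  0.088 ] d mm [ 0.8 -1.3 32.1]
```

View pics/w5.png

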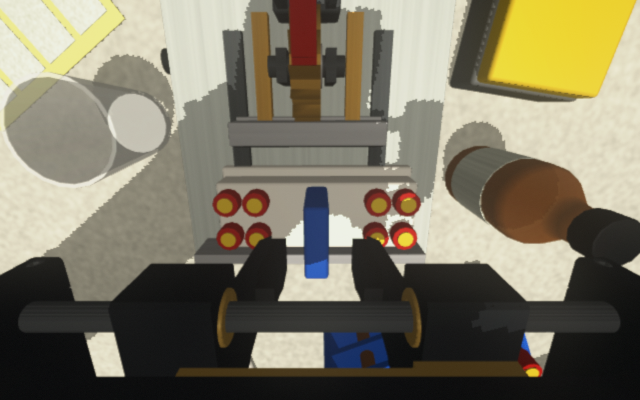

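The blue rib at (316,232) sits centred between the fingertips at (285) and (353), and the jaw stands clear of the cassette. I descend and grip.

Call:
send_rows([
  {"dx": 1,"dy": -1,"dz": 15,"turn": 0,"grip": 0.4},
  {"dx": 0,"dy": 0,"dz": 12,"turn": 0,"grip": 0.4},
  {"dx": 0,"dy": 0,"dz": 5,"turn": 0,"grip": 0.4},
  {"dx": 0,"dy": 0,"dz": 0,"turn": 0,"grip": 0.4},
  {"dx": 0,"dy": 0,"dz": 0,"turn": 0,"grip": 0},
  {"dx": 0,"dy": 0,"dz": 0,"turn": 0,"grip": 0},
  {"dx": 0,"dy": 0,"dz": 0,"turn": 0,"grip": 0},
  {"dx": 0,"dy": 0,"dz": 0,"turn": 0,"grip": 0},
  {"dx": 0,"dy": 0,"dz": 0,"turn": 0,"grip": 0},
], force=30)

```text
clock: 17.3
tool_pos: [0.4828, 0.164, 0.088]
eef_rot: [0.808, 0.589, -0.0, 0.001]
contact_force: [-0.4, 0.2, 3.7]
opening: 0.156
```

Call:
send_rows([
  {"dx": 0,"dy": 0,"dz": -5,"turn": 0,"grip": 0},
  {"dx": 0,"dy": 0,"dz": -10,"turn": 0,"grip": 0},
  {"dx": 0,"dy": 0,"dz": -20,"turn": 0,"grip": 0},
  {"dx": 0,"dy": 0,"dz": -30,"turn": 0,"grip": 0},
  {"dx": 0,"dy": 0,"dz": -30,"turn": 0,"grip": 0},
  {"dx": 0,"dy": 0,"dz": -30,"turn": 0,"grip": 0},
  {"dx": 0,"dy": 0,"dz": -20,"turn": 0,"grip": 0},
  {"dx": 0,"dy": 0,"dz": -10,"turn": 0,"grip": 0},
  {"dx": 0,"dy": 0,"dz": 0,"turn": 0,"grip": 0},
])

```text
clock: 18.2
tool_pos: [0.483, 0.1642, 0.2437]
eef_rot: [0.808, 0.589, 0.0, 0.001]
contact_force: [0.5, 0.0, -3.7]
opening: 0.153
```

Run:
```python
from h import *
s,M=st(); p=s['tool_pos']
w=snapshot('wrist'); save(w,'w6')
w=snapshot('scene'); save(w,'s6')
# tray from t4
p4=pickle.load(open('t4.pkl','rb')); W=cloud(p4)
P=W-np.array([RO[0],RO[1],0]); a=P[...,0]*np.cos(tr)+P[...,1]*np.sin(tr); b=-P[...,0]*np.sin(tr)+P[...,1]*np.cos(tr); Z=W[...,2]
def q(n,m): print(n,m.sum(),'x',np.percentile(a[m],[2,98]).round(4),'y',np.percentile(b[m],[2,98]).round(4),'z',np.median(Z[m]).round(4))
reg=(a>-.11)&(a<.058)&(abs(b)<.11)
q('floor',reg&(Z>.013)&(Z<.022)&(a>-.035))
q('wall',reg&(Z>.023)&(Z<.034)&(a>-.03))
q('panel',reg&(Z>.07)&(Z<.082))
h=cv2.cvtColor(p4['img'],cv2.COLOR_RGB2HSV)
q('block',reg&(Z>.055)&(Z<.067)&(h[...,1]>100)&(h[...,0]>95))
q('rtop',(Z>.117)&(abs(b)<.13)&(a>.03)&(a<.25))
for bb in np.arange(-.08,.08,.02):
    m=reg&(b>=bb)&(b<bb+.02)&(Z>.013)&(Z<.022)&(a>-.035); 
    if m.any(): print(round(bb,2),a[m].min().round(4),a[m].max().round(4))
```

```text
clk 18.2 tcp [0.483  0.1642 0.2437] xyaw 72.17 tilt 0.11 op 0.153 F [ 0.5   0.04 -3.66] q7 -1.21
floor 1173 x [-0.0251  0.0404] y [-0.0738  0.0829] z 0.0183
wall 262 x [-0.0287  0.0466] y [-0.0791  0.0804] z 0.0278
panel 157 x [-0.0416 -0.0336] y [-0.0481  0.0892] z 0.0758
block 231 x [-0.0815 -0.0414] y [-0.018   0.0224] z 0.0622
rtop 4656 x [0.0632 0.2255] y [-0.102   0.1048] z 0.123
-0.08 -0.0267 0.0407
-0.06 -0.0262 0.0404
-0.04 -0.0262 0.0408
-0.02 -0.0263 0.0409
0.0 -0.0257 0.0404
0.02 -0.0263 0.041
0.04 -0.0258 0.0411
0.06 -0.0264 0.04
```

View pics/s6.png

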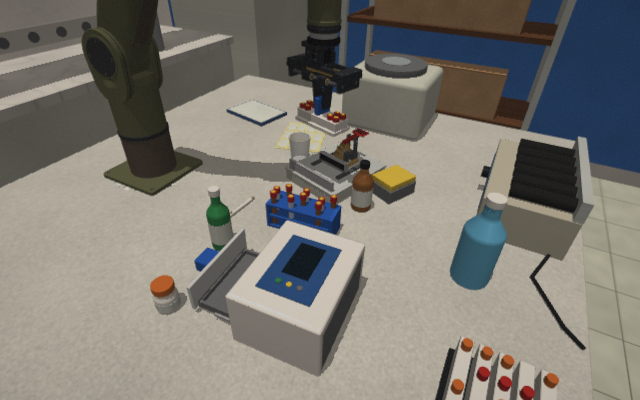

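View pics/w6.png

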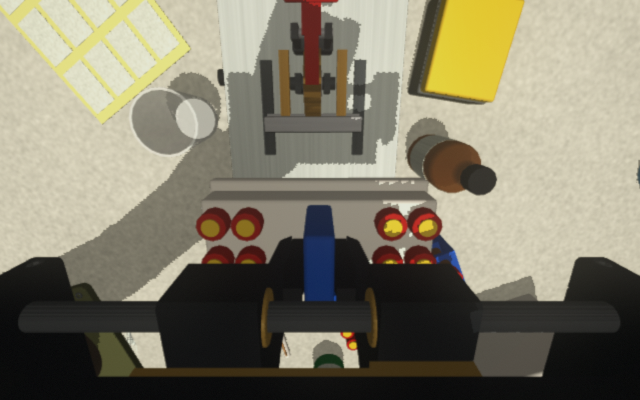

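Call:
send_rows([
  {"dx": 0,"dy": 0,"dz": 0,"turn": 0.06,"grip": 0},
  {"dx": 0,"dy": 0,"dz": 0,"turn": 0.12,"grip": 0},
  {"dx": 0,"dy": 0,"dz": 0,"turn": 0.13,"grip": 0},
  {"dx": 0,"dy": 0,"dz": 0,"turn": 0.13,"grip": 0},
  {"dx": 0,"dy": 0,"dz": 0,"turn": 0.13,"grip": 0},
  {"dx": 0,"dy": 0,"dz": 0,"turn": 0.13,"grip": 0},
  {"dx": 0,"dy": 0,"dz": 0,"turn": 0.13,"grip": 0},
  {"dx": 0,"dy": 0,"dz": 0,"turn": 0.13,"grip": 0},
  {"dx": 0,"dy": 0,"dz": 0,"turn": 0.13,"grip": 0},
  {"dx": 0,"dy": 0,"dz": 0,"turn": 0.06,"grip": 0},
  {"dx": 0,"dy": 0,"dz": 0,"turn": 0.036,"grip": 0},
  {"dx": 0,"dy": 0,"dz": 0,"turn": 0,"grip": 0},
])

```text
clock: 19.5
tool_pos: [0.482, 0.164, 0.2417]
eef_rot: [0.999, 0.037, -0.001, 0.001]
contact_force: [0.1, -0.3, -2.5]
opening: 0.154
```

Run:
```python
from h import *
s,M=st(); p=s['tool_pos']
goto(M,p,rd(.008,.0015,.24),4.2)
```

```text
clk 19.5 tcp [0.482  0.164  0.2417] xyaw 4.27 tilt 0.2 op 0.154 F [ 0.07 -0.31 -2.46] q7 -2.13
turn 0.001
target [ 0.5123 -0.2429  0.24  ] d mm [3.00e-01 4.08e+02 1.70e+00]
```

Call:
send_rows([
  {"dx": 0,"dy": 15,"dz": 0,"turn": 0,"grip": 0},
  {"dx": 0,"dy": 25,"dz": 0,"turn": 0,"grip": 0},
  {"dx": 0,"dy": 35,"dz": 0,"turn": 0,"grip": 0},
  {"dx": 0,"dy": 35,"dz": 0,"turn": 0,"grip": 0},
  {"dx": 0,"dy": 35,"dz": 0,"turn": 0,"grip": 0},
  {"dx": 0,"dy": 35,"dz": 0,"turn": 0,"grip": 0},
  {"dx": 0,"dy": 35,"dz": 0,"turn": 0,"grip": 0},
  {"dx": 0,"dy": 35,"dz": 0,"turn": 0,"grip": 0},
  {"dx": 0,"dy": 35,"dz": 0,"turn": 0,"grip": 0},
  {"dx": 0,"dy": 35,"dz": 0,"turn": 0,"grip": 0},
  {"dx": 0,"dy": 35,"dz": 0,"turn": 0,"grip": 0},
  {"dx": 0,"dy": 30,"dz": 0,"turn": 0,"grip": 0},
  {"dx": 0,"dy": 15,"dz": 0,"turn": 0,"grip": 0},
  {"dx": 0,"dy": 8,"dz": 0,"turn": 0,"grip": 0},
  {"dx": 0,"dy": 0,"dz": 0,"turn": 0,"grip": 0},
  {"dx": 0,"dy": 0,"dz": 0,"turn": 0,"grip": 0},
])

```text
clock: 21.1
tool_pos: [0.5129, -0.2409, 0.2432]
eef_rot: [0.999, 0.038, -0.0, 0.0]
contact_force: [0.7, 0.8, -2.7]
opening: 0.156
```

Run:
```python
from h import *
s,M=st(); p=s['tool_pos']
goto(M,p,rd(.008,.0015,.13),4.2)
goto(M,p,rd(.008,.0015,.13))
w=snapshot('wrist'); save(w,'w7'); pickle.dump(w,open('w7.pkl','wb'))
w=snapshot('scene'); save(w,'s7')
```

```text
clk 21.1 tcp [ 0.5129 -0.2409  0.2432] xyaw 4.38 tilt 0.04 op 0.156 F [ 0.68  0.83 -2.67] q7 -1.37
turn 0.003
target [ 0.5123 -0.2429  0.13  ] d mm [ -0.8   2.  113.2]
target [ 0.5123 -0.2429  0.13  ] d mm [ -0.7   2.  113.2]
```

View pics/w7.png

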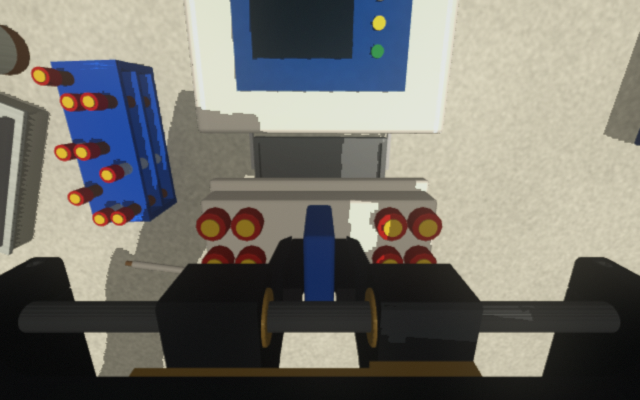

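View pics/s7.png

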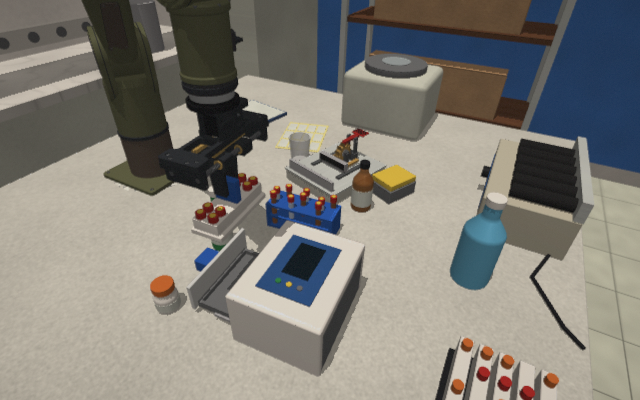

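Run:
```python
from h import *
w=pickle.load(open('w7.pkl','rb')); W=cloud(w)
P=W-np.array([RO[0],RO[1],0]); a=P[...,0]*np.cos(tr)+P[...,1]*np.sin(tr); b=-P[...,0]*np.sin(tr)+P[...,1]*np.cos(tr); Z=W[...,2]
t=np.array([.5129-RO[0],-.2409-RO[1]]); print('tcp in reader', t[0]*np.cos(tr)+t[1]*np.sin(tr), -t[0]*np.sin(tr)+t[1]*np.cos(tr))
v,u=np.mgrid[0:400,0:640]
m=(Z>.198)&(Z<.212)&(v<205)&(v>170)&(abs(b)<.09)&(a<.06)
print('foot',m.sum(),np.percentile(a[m],[1,99]),np.percentile(b[m],[.5,99.5]),np.median(Z[m]))
for lo in np.arange(-.07,.07,.02):
    k=m&(b>lo)&(b<lo+.02); print(round(lo,2),a[k].max().round(4),Z[k].mean().round(4))
m=(Z>.221)&(Z<.235)&(v<290)&(v>180)&(abs(b)<.09)
print('body',m.sum(),np.percentile(a[m],[1,99]),np.percentile(b[m],[.5,99.5]),np.median(Z[m]))
f=(Z>.012)&(Z<.022)&(v>130)&(v<185)&(abs(b)<.09); print('floor b',np.percentile(b[f],[.5,99.5]),np.percentile(a[f],[1,99]),np.median(Z[f]))
```

```text
tcp in reader 0.008777449664631247 0.003466464681035397
foot 3227 [0.03350891 0.04034052] [-0.06357269  0.07318848] 0.20554662897147347
-0.07 0.0405 0.2053
-0.05 0.0406 0.2055
-0.03 0.0407 0.2054
-0.01 0.0405 0.2054
0.01 0.0404 0.2055
0.03 0.0403 0.2054
0.05 0.0401 0.2054
0.07 0.04 0.2051
body 8351 [-0.00168866  0.03433653] [-0.06144548  0.07108351] 0.2277262950984087
floor b [-0.08144223  0.08905533] [-0.003267    0.04704989] 0.018647444370708765
```

Run:
```python
from h import *
for f in ['w7.pkl','t4.pkl']:
    w=pickle.load(open(f,'rb')); W=cloud(w)
    P=W-np.array([RO[0],RO[1],0]); a=P[...,0]*np.cos(tr)+P[...,1]*np.sin(tr); b=-P[...,0]*np.sin(tr)+P[...,1]*np.cos(tr); Z=W[...,2]
    for bb in(-.05,0,.05):
        m=(abs(b-bb)<.01)&(a>.0)&(a<.075)&(Z<.1); aa=(a[m]*1000).round(1); 
        h=[(x,round(float(np.median(Z[m&(abs(a*1000-x)<.8)]))*1000,1)) for x in range(30,60,2) if (m&(abs(a*1000-x)<.8)).any()]; print(f,bb,h)
    # side walls at a 0.02..0.035
    m=(a>.015)&(a<.038)&(Z<.05)&(Z>.005)
    for x in list(range(-90,-66,2))+list(range(66,92,2)):
        k=m&(abs(b*1000-x)<1)
        if k.any(): print((x,round(float(np.median(Z[k])*1000),1)),end=' ')
    print()
```

```text
w7.pkl -0.05 [(30, 18.4), (32, 19.0), (34, 18.3), (36, 18.8), (38, 18.7), (40, 18.7), (42, 28.5), (44, 28.8), (46, 27.4), (48, 0.2)]
w7.pkl 0 [(30, 18.7), (32, 18.7), (34, 18.3), (36, 18.6), (38, 19.0), (40, 18.2), (42, 28.8), (44, 28.9), (46, 27.9), (48, 0.5)]
w7.pkl 0.05 [(30, 18.7), (32, 18.8), (34, 18.5), (36, 18.5), (38, 18.8), (40, 18.1), (42, 28.9), (44, 28.6), (46, 28.3), (48, 0.8), (50, 0.5)]
(-82, 19.6) (-80, 19.4) (-78, 19.6) (-76, 28.4) (-74, 28.7) (-72, 28.6) (-70, 22.7) (-68, 18.9) (66, 18.5) (68, 18.5) (70, 18.6) (72, 18.4) (74, 18.5) (76, 18.6) (78, 24.5) (80, 28.6) (82, 28.4) (84, 28.5) (86, 19.6) (88, 19.7) (90, 19.5) 
t4.pkl -0.05 [(30, 17.1), (32, 17.3), (34, 20.0), (36, 18.9), (38, 19.9), (40, 19.9), (42, 26.7), (44, 29.3), (46, 27.5), (52, 0.9), (54, 2.6), (56, 1.8), (58, 1.8)]
t4.pkl 0 [(30, 17.7), (32, 17.0), (34, 17.4), (36, 18.8), (38, 18.4), (40, 24.1), (42, 29.7), (44, 29.0), (46, 27.1), (52, -0.3), (54, -0.2), (56, 2.0), (58, 1.4)]
t4.pkl 0.05 [(30, 20.6), (32, 17.5), (34, 20.0), (36, 17.1), (38, 17.8), (40, 21.8), (42, 27.4), (44, 29.5), (46, 25.7), (52, 3.5), (54, -0.5), (56, 1.8), (58, 1.4)]
(-84, 20.6) (-78, 28.0) (-76, 28.6) (-74, 24.3) (-72, 19.6) (-70, 18.7) (-68, 16.9) (66, 17.0) (68, 19.7) (70, 19.1) (72, 18.4) (74, 24.9) (76, 29.2) (78, 29.4) (80, 25.0) (82, 18.3) (84, 19.9) (86, 18.4)
```

Call:
send_rows([
  {"dx": -2.6,"dy": 1.7,"dz": 20,"turn": 0.003,"grip": 0},
  {"dx": 0,"dy": 0,"dz": 35,"turn": 0,"grip": 0},
  {"dx": 0,"dy": 0,"dz": 35,"turn": 0,"grip": 0},
  {"dx": 0,"dy": 0,"dz": 30,"turn": 0,"grip": 0},
  {"dx": 0,"dy": 0,"dz": 15,"turn": 0,"grip": 0},
  {"dx": 0,"dy": 0,"dz": 8,"turn": 0,"grip": 0},
  {"dx": 0,"dy": 0,"dz": 0,"turn": 0,"grip": 0},
  {"dx": 0,"dy": 0,"dz": 0,"turn": 0,"grip": 0},
  {"dx": 0,"dy": 0,"dz": 0,"turn": 0,"grip": 0},
])

```text
clock: 22.1
tool_pos: [0.5112, -0.245, 0.1014]
eef_rot: [0.999, 0.036, 0.001, 0.001]
contact_force: [0.6, 0.4, -3.8]
opening: 0.154
```

```bash
cat > m8.py <<'E'
from h import *
import sys
s,M=st(); t=s['tool_pos'][:2]-RO
print('tcp reader',t[0]*np.cos(tr)+t[1]*np.sin(tr), -t[0]*np.sin(tr)+t[1]*np.cos(tr))
w=snapshot('wrist'); save(w,sys.argv[1]); W=cloud(w)
P=W-np.array([RO[0],RO[1],0]); a=P[...,0]*np.cos(tr)+P[...,1]*np.sin(tr); b=-P[...,0]*np.sin(tr)+P[...,1]*np.cos(tr); Z=W[...,2]
for bb in(-.055,0,.055):
    m=(abs(b-bb)<.01)
    print(bb,[(x,round(float(np.median(Z[m&(abs(a*1000-x)<.5)]))*1000,1)) for x in range(20,52) if (m&(abs(a*1000-x)<.5)).any()])
for lo,hi in((.026,.033),(.036,.041)):
  m=(a>lo)&(a<hi)&(Z<.1)
  print([(x,round(float(np.median(Z[m&(abs(b*1000-x)<.5)])*1000),1)) for x in list(range(-80,-62))+list(range(62,84)) if (m&(abs(b*1000-x)<.5)).any()])
E
python3 m8.py w8
```

```text
clk 22.1 tcp [ 0.5112 -0.245   0.1014] xyaw 4.09 tilt 0.17 op 0.154 F [ 0.65  0.44 -3.78] q7 -1.45
tcp reader 0.0068336829683253485 -0.00046813425810744876
-0.055 [(20, 97.3), (21, 97.6), (22, 97.2), (23, 97.1), (24, 96.9), (25, 96.5), (26, 96.3), (27, 97.6), (28, 183.2), (29, 200.2), (30, 201.0), (31, 184.2), (32, 181.3), (33, 181.0), (34, 180.6), (35, 63.8), (36, 63.7), (37, 63.2), (38, 59.8), (39, 18.7), (41, 28.1), (42, 28.7), (43, 28.5), (44, 28.2), (45, 28.8)]
0 [(20, 129.8), (21, 129.7), (22, 129.7), (23, 129.7), (24, 192.4), (25, 193.1), (26, 130.2), (27, 130.7), (28, 183.2), (29, 199.2), (30, 199.8), (31, 183.8), (32, 177.2), (33, 180.8), (34, 180.3), (35, 63.6), (36, 63.4), (37, 62.7), (38, 59.9), (39, 18.4), (41, 27.2), (42, 28.3), (43, 29.0), (44, 28.8), (45, 28.5)]
0.055 [(20, 97.1), (21, 97.1), (22, 97.1), (23, 96.7), (24, 96.5), (25, 96.5), (26, 96.0), (27, 96.7), (28, 182.7), (29, 199.0), (30, 200.9), (31, 199.8), (32, 181.2), (33, 180.9), (34, 180.4), (35, 63.6), (36, 63.2), (37, 63.3), (38, 60.0), (39, 19.7), (41, 28.5), (42, 28.4), (43, 28.7), (44, 28.9)]
[(-80, 20
[... 249 characters left out ...]
66, 81.9), (67, 80.8), (68, 67.9), (69, 18.9), (70, 19.1), (71, 18.1), (72, 18.8), (73, 18.9), (74, 18.2), (75, 18.2), (76, 18.4), (77, 20.1), (78, 23.0), (79, 28.6), (80, 28.4), (81, 28.6), (82, 28.9), (83, 28.5)]
[(-80, 19.6), (-79, 20.3), (-77, 27.6), (-76, 28.2), (-75, 28.4), (-74, 28.5), (-73, 28.7), (-72, 28.2), (-71, 28.4), (-70, 24.4), (-69, 18.6), (-68, 61.6), (-67, 58.8), (-66, 58.6), (-65, 60.3), (-64, 59.5), (-63, 60.3), (62, 62.3), (63, 60.0), (64, 61.5), (65, 60.6), (66, 60.2), (67, 59.6), (68, 58.1), (69, 59.0), (70, 38.7), (71, 18.7), (72, 18.2), (73, 18.6), (74, 19.0), (75, 18.5), (76, 18.6), (77, 22.3), (78, 25.7), (79, 29.1), (80, 28.5), (81, 28.6), (82, 28.3), (83, 28.2)]
```

View pics/w8.png

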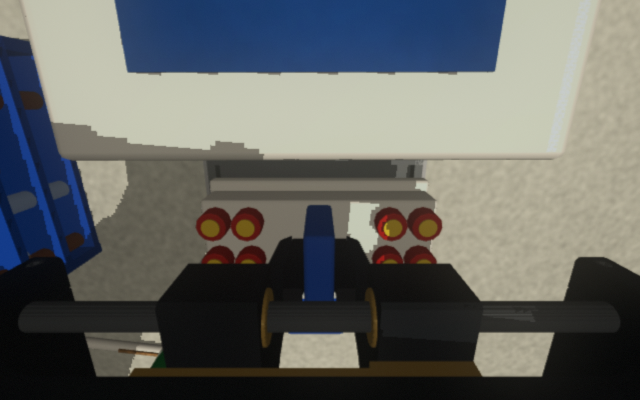

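Call:
send_rows([
  {"dx": -1.2,"dy": -2.4,"dz": 8,"turn": -0.002,"grip": 0},
  {"dx": 0,"dy": 0,"dz": 7,"turn": 0,"grip": 0},
  {"dx": 0,"dy": 0,"dz": 3,"turn": 0,"grip": 0},
  {"dx": 0,"dy": 0,"dz": 0,"turn": 0,"grip": 0},
  {"dx": 0,"dy": 0,"dz": 0,"turn": 0,"grip": 0},
  {"dx": 0,"dy": 0,"dz": 0,"turn": 0,"grip": 0},
])

```text
clock: 22.75
tool_pos: [0.5091, -0.2427, 0.0824]
eef_rot: [0.999, 0.036, -0.0, 0.001]
contact_force: [-0.2, 0.3, -2.9]
opening: 0.156
```

```bash
python3 m8.py w9
```

```text
clk 22.75 tcp [ 0.5091 -0.2427  0.0824] xyaw 4.18 tilt 0.1 op 0.156 F [-0.21  0.27 -2.86] q7 -1.46
tcp reader 0.004849658255480999 0.0019472919354410205
-0.055 [(20, 78.1), (21, 77.8), (22, 77.6), (23, 77.1), (24, 77.0), (25, 78.0), (26, 163.7), (27, 178.9), (28, 181.9), (29, 180.8), (30, 163.3), (31, 162.3), (32, 161.6), (33, 44.8), (34, 44.4), (35, 43.7), (36, 40.6), (37, 18.7), (38, 18.3), (39, 19.2), (41, 28.5), (42, 28.5), (43, 28.6)]
0 [(20, 110.6), (21, 110.7), (22, 173.0), (23, 173.8), (24, 112.8), (25, 111.5), (26, 164.0), (27, 165.5), (28, 180.6), (29, 180.5), (30, 162.1), (31, 162.0), (32, 161.3), (33, 44.4), (34, 44.3), (35, 43.8), (36, 40.5), (37, 18.8), (38, 18.2), (39, 19.0), (41, 28.6), (42, 28.9), (43, 28.7)]
0.055 [(20, 78.2), (21, 77.8), (22, 78.2), (23, 78.1), (24, 77.2), (25, 77.2), (26, 163.5), (27, 179.4), (28, 181.8), (29, 181.2), (30, 161.4), (31, 162.2), (32, 161.3), (33, 44.2), (34, 43.9), (35, 44.0), (36, 40.5), (37, 18.9), (38, 18.3), (39, 18.6), (41, 28.3), (42, 28.8), (43, 28.9)]
[(-80, 19.6), (-77, 27.5), (-76, 28.4), (-75, 28.3), (-74, 28.8), (-73, 28
[... 158 characters left out ...]
 (64, 60.1), (65, 60.1), (66, 60.2), (67, 57.4), (68, 57.3), (69, 57.2), (70, 57.3), (71, 44.6), (72, 44.5), (73, 43.4), (74, 18.0), (75, 18.1), (76, 18.9), (77, 19.0), (78, 27.2), (79, 28.9), (80, 28.7), (81, 28.5), (82, 28.5), (83, 28.4)]
[(-80, 19.8), (-76, 28.3), (-75, 28.3), (-74, 28.4), (-73, 29.0), (-72, 28.3), (-71, 28.2), (-70, 23.6), (-69, 18.6), (-68, 18.9), (-67, 18.2), (-66, 18.5), (-65, 18.1), (-64, 18.9), (-63, 19.3), (62, 18.8), (63, 19.1), (64, 19.3), (65, 19.3), (66, 37.6), (67, 19.5), (68, 18.8), (69, 19.0), (70, 19.2), (71, 18.5), (72, 18.7), (73, 18.3), (74, 18.8), (75, 18.9), (76, 18.4), (77, 23.0), (78, 25.4), (79, 28.5), (80, 28.9), (81, 28.6), (82, 28.6), (83, 28.6)]
```

Call:
send_rows([
  {"dx": 0,"dy": 0,"dz": 6,"turn": 0,"grip": 0},
  {"dx": 0,"dy": 0,"dz": 5,"turn": 0,"grip": 0},
  {"dx": 0,"dy": 0,"dz": 3,"turn": 0,"grip": 0},
  {"dx": 0,"dy": 0,"dz": 1,"turn": 0,"grip": 0},
  {"dx": 0,"dy": 0,"dz": 0,"turn": 0,"grip": 0},
  {"dx": 0,"dy": 0,"dz": 0,"turn": 0,"grip": 0},
])

```text
clock: 23.4
tool_pos: [0.509, -0.2426, 0.0673]
eef_rot: [0.999, 0.037, -0.0, 0.001]
contact_force: [0.4, 0.6, -2.9]
opening: 0.158
```

Call:
send_rows([
  {"dx": 0,"dy": 0,"dz": 1,"turn": 0,"grip": 0},
  {"dx": 0,"dy": 0,"dz": 1,"turn": 0,"grip": 0},
  {"dx": 0,"dy": 0,"dz": 0,"turn": 0,"grip": 0},
])

```text
clock: 23.7
tool_pos: [0.5091, -0.2427, 0.066]
eef_rot: [0.999, 0.036, 0.0, 0.001]
contact_force: [0.8, -0.5, 4.1]
opening: 0.158
```

Call:
send_rows([
  {"dx": 0,"dy": 0,"dz": 0,"turn": 0,"grip": 0.25},
  {"dx": 0,"dy": 0,"dz": 0,"turn": 0,"grip": 0.35},
  {"dx": 0,"dy": 0,"dz": 0,"turn": 0,"grip": 0.35},
  {"dx": 0,"dy": 0,"dz": -5,"turn": 0,"grip": 0.35},
  {"dx": 0,"dy": 0,"dz": -15,"turn": 0,"grip": 0.35},
  {"dx": 0,"dy": 0,"dz": -30,"turn": 0,"grip": 0.35},
  {"dx": 0,"dy": 0,"dz": -40,"turn": 0,"grip": 0.35},
  {"dx": 0,"dy": 0,"dz": -40,"turn": 0,"grip": 0.35},
  {"dx": 0,"dy": 0,"dz": -40,"turn": 0,"grip": 0.35},
  {"dx": 0,"dy": 0,"dz": -30,"turn": 0,"grip": 0.35},
  {"dx": 0,"dy": 0,"dz": 0,"turn": 0,"grip": 0.35},
])

```text
clock: 24.8
tool_pos: [0.5116, -0.243, 0.2699]
eef_rot: [0.999, 0.036, 0.004, 0.003]
contact_force: [-0.1, -0.8, 0.1]
opening: 0.353
```

Run:
```python
from h import *
s,M=st(); p=s['tool_pos']
goto(M,p,rd(-.175,0.0015,.266),94.2)
p=snapshot('wrist'); save(p,'w10')
p=snapshot('scene'); save(p,'s10')
```

```text
clk 24.8 tcp [ 0.5116 -0.243   0.2699] xyaw 4.16 tilt 0.56 op 0.353 F [-0.05 -0.83  0.12] q7 -1.36
turn -1.571
target [ 0.3298 -0.2563  0.266 ] d mm [ 1.000e-01 -1.823e+02  3.900e+00]
```

View pics/w10.png

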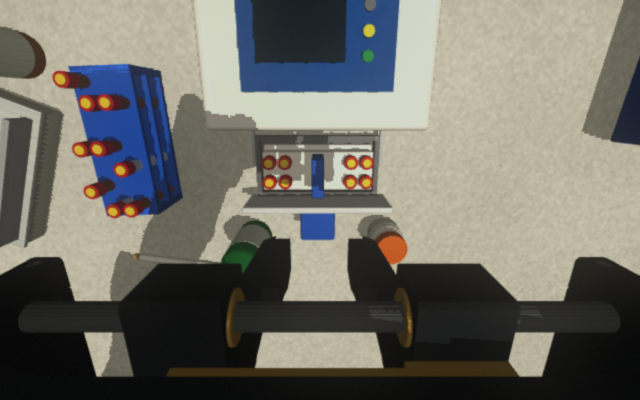

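View pics/s10.png

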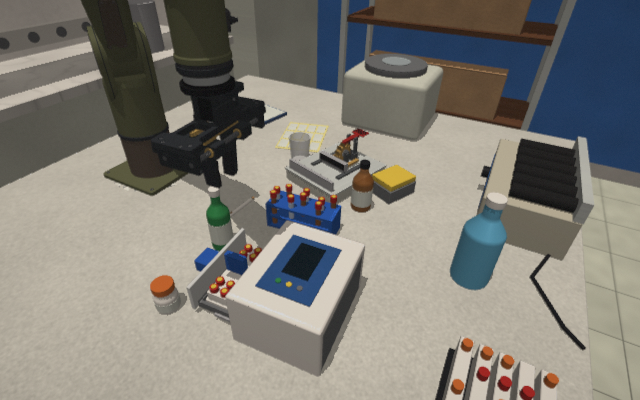

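Call:
send_rows([
  {"dx": 0,"dy": 0,"dz": 0,"turn": -0.1,"grip": 0.5},
  {"dx": 0,"dy": 0,"dz": 0,"turn": -0.14,"grip": 0.6},
  {"dx": 0,"dy": 0,"dz": 0,"turn": -0.14,"grip": 0.8},
  {"dx": 0,"dy": 0,"dz": 0,"turn": -0.14,"grip": 1},
  {"dx": 0,"dy": 0,"dz": 0,"turn": -0.14,"grip": 1},
  {"dx": 0,"dy": 0,"dz": 0,"turn": -0.14,"grip": 1},
  {"dx": 0,"dy": 0,"dz": 0,"turn": -0.14,"grip": 1},
  {"dx": 0,"dy": 0,"dz": 0,"turn": -0.14,"grip": 1},
  {"dx": 0,"dy": 0,"dz": 0,"turn": -0.14,"grip": 1},
  {"dx": 0,"dy": 0,"dz": 0,"turn": -0.14,"grip": 1},
  {"dx": 0,"dy": 0,"dz": 0,"turn": -0.14,"grip": 1},
  {"dx": 0,"dy": 0,"dz": 0,"turn": -0.071,"grip": 1},
  {"dx": 0,"dy": -30,"dz": 0,"turn": 0,"grip": 1},
  {"dx": 0,"dy": -35,"dz": 0,"turn": 0,"grip": 1},
  {"dx": 0,"dy": -35,"dz": 0,"turn": 0,"grip": 1},
  {"dx": 0,"dy": -35,"dz": 0,"turn": 0,"grip": 1},
  {"dx": 0,"dy": -25,"dz": 0,"turn": 0,"grip": 1},
  {"dx": 0,"dy": -15,"dz": 0,"turn": 0,"grip": 1},
  {"dx": 0,"dy": 0,"dz": 0,"turn": 0,"grip": 1},
], force=50)

```text
clock: 26.8
tool_pos: [0.3311, -0.255, 0.264]
eef_rot: [0.681, 0.732, -0.002, -0.002]
contact_force: [0.9, -0.1, -0.1]
opening: 1.002
```

```bash
python3 - <<'E'
from h import *
s,M=st(); p=s['tool_pos']
goto(M,p,rd(-.168,0.0015,.042),94.2); goto(M,p,rd(-.168,0.0015,.042))
p=snapshot('top'); save(p,'t11'); pickle.dump(p,open('t11.pkl','wb')); W=cloud(p)
P=W-np.array([RO[0],RO[1],0]); a=P[...,0]*np.cos(tr)+P[...,1]*np.sin(tr); b=-P[...,0]*np.sin(tr)+P[...,1]*np.cos(tr); Z=W[...,2]
h=cv2.cvtColor(p['img'],cv2.COLOR_RGB2HSV).astype(int); red=((h[...,0]<15)|(h[...,0]>172))&(h[...,1]>110)
bl=(h[...,0]>95)&(h[...,0]<130)&(h[...,1]>100)
m=bl&(a>-.03)&(a<.05)&(abs(b)<.05)&(Z>.07); print('rib',m.sum(),np.median(Z[m]),np.percentile(a[m],[3,97]),np.percentile(b[m],[3,97]))
for nm,c in(('L',b>.02),('R',b<-.02)):
    m=red&(a>-.035)&(a<.05)&(abs(b)<.08)&(Z>.04)&(Z<.08)&c; print(nm,m.sum(),np.median(Z[m]),a[m].mean(),b[m].mean())
for nm,c in(('F',a<.003),('B',a>.008)):
    m=red&(a>-.035)&(a<.05)&(abs(b)<.08)&(Z>.04)&(Z<.08)&c; print(nm,m.sum(),np.median(Z[m]))
E
python3 m2.py t11.pkl | grep -E 'block|spray|jar'
```

```text
clk 26.8 tcp [ 0.3311 -0.255   0.264 ] xyaw 94.09 tilt 0.31 op 1.002 F [ 0.92 -0.09 -0.07] q7 0.03
turn -0.002
target [ 0.3367 -0.2558  0.042 ] d mm [ -1.2   5.6 222. ]
target [ 0.3367 -0.2558  0.042 ] d mm [ -1.3   6.8 221.9]
rib 98 0.09318760805933785 [-0.01418524  0.02503772] [-0.00412782  0.00751736]
L 65 0.060118708010165 0.0059699242408075975 0.05249002077783706
R 67 0.06035440714474777 0.004497928901955872 -0.04719807242841051
F 70 0.060262832930954205
B 62 0.06030225181402488
block 260 mean [ 0.4481 -0.2457  0.0619] rect [ 475.  -244.5] [106.3  42.2] 4.8
spray 252 mean [ 0.3953 -0.1555  0.1254] rect [ 396.5 -159.7] [46.2 45. ] 60.9
jar 37 mean [ 0.477  -0.3142  0.0683] rect [ 484.  -316.5] [32.4 34.8] 3.7
```

View pics/t11.png

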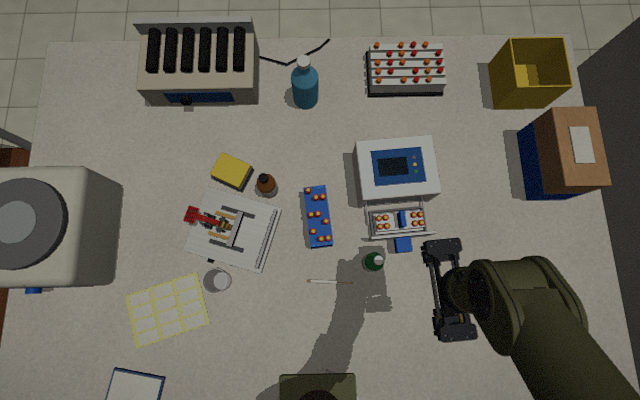

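The cassette lies flat: the caps are level at about 60 mm and the rib top is at 93 mm. Now I lower in front of the push block.

Call:
send_rows([
  {"dx": -1,"dy": 0,"dz": 30,"turn": 0,"grip": 1},
  {"dx": 0,"dy": 0,"dz": 40,"turn": 0,"grip": 1},
  {"dx": 0,"dy": 0,"dz": 40,"turn": 0,"grip": 1},
  {"dx": 0,"dy": 0,"dz": 40,"turn": 0,"grip": 1},
  {"dx": 0,"dy": 0,"dz": 35,"turn": 0,"grip": 1},
  {"dx": 0,"dy": 0,"dz": 25,"turn": 0,"grip": 1},
  {"dx": 0,"dy": 0,"dz": 10,"turn": 0,"grip": 1},
  {"dx": 0,"dy": 0,"dz": 0,"turn": 0,"grip": 1},
  {"dx": 0,"dy": 0,"dz": 0,"turn": 0,"grip": 1},
])

```text
clock: 27.75
tool_pos: [0.3364, -0.2569, 0.0493]
eef_rot: [0.68, 0.733, -0.0, 0.002]
contact_force: [0.0, -0.1, -0.5]
opening: 1.005
```

Run:
```python
from h import *
s,M=st(); p=s['tool_pos']
goto(M,p,rd(-.142,0.0015,.042),94.2); goto(M,p,rd(-.0436,0.0015,.042))
```

```text
clk 27.75 tcp [ 0.3364 -0.2569  0.0493] xyaw 94.24 tilt 0.25 op 1.005 F [ 0.03 -0.07 -0.47] q7 -0.97
turn 0.001
target [ 0.3627 -0.2539  0.042 ] d mm [ 1.  26.4  7.3]
target [ 0.4608 -0.2467  0.042 ] d mm [  1.  124.8   7.5]
```

Call:
send_rows([
  {"dx": 0,"dy": 5,"dz": 4,"turn": 0,"grip": 1},
  {"dx": 0,"dy": 6,"dz": 3,"turn": 0,"grip": 1},
  {"dx": 0,"dy": 6,"dz": 0,"turn": 0,"grip": 1},
  {"dx": 0,"dy": 4,"dz": 0,"turn": 0,"grip": 1},
  {"dx": 0,"dy": 3,"dz": 0,"turn": 0,"grip": 1},
  {"dx": 0,"dy": 3,"dz": 0,"turn": 0,"grip": 1},
  {"dx": 0,"dy": 4,"dz": 0,"turn": 0,"grip": 1},
  {"dx": 0,"dy": 5,"dz": 0,"turn": 0,"grip": 1},
  {"dx": 0,"dy": 5,"dz": 0,"turn": 0,"grip": 1},
])

```text
clock: 28.65
tool_pos: [0.3734, -0.255, 0.0431]
eef_rot: [0.682, 0.732, -0.003, 0.001]
contact_force: [-6.4, -0.9, 6.9]
opening: 0.994
```

Call:
send_rows([
  {"dx": 0,"dy": 5,"dz": 0,"turn": 0,"grip": 1},
  {"dx": 0,"dy": 5,"dz": 0,"turn": 0,"grip": 1},
  {"dx": 0,"dy": 5,"dz": 0,"turn": 0,"grip": 1},
  {"dx": 0,"dy": 5,"dz": 0,"turn": 0,"grip": 1},
  {"dx": 0,"dy": 5,"dz": 0,"turn": 0,"grip": 1},
  {"dx": 0,"dy": 5,"dz": 0,"turn": 0,"grip": 1},
  {"dx": 0,"dy": 5,"dz": 0,"turn": 0,"grip": 1},
  {"dx": 0,"dy": 5,"dz": 0,"turn": 0,"grip": 1},
])

```text
clock: 29.45
tool_pos: [0.4127, -0.2521, 0.0431]
eef_rot: [0.681, 0.732, -0.003, 0.0]
contact_force: [-7.5, 1.0, 8.6]
opening: 0.999
```

Run:
```python
from h import *
s,M=st(); p=s['tool_pos']
goto(M,p,rd(-.0436,0.0015,.042))
p=snapshot('scene'); save(p,'s12')
```

```text
clk 29.45 tcp [ 0.4127 -0.2521  0.0431] xyaw 94.08 tilt 0.39 op 0.999 F [-7.5   0.99  8.57] q7 -0.52
target [ 0.4608 -0.2467  0.042 ] d mm [ 2.  48.4  0.9]
```

View pics/s12.png

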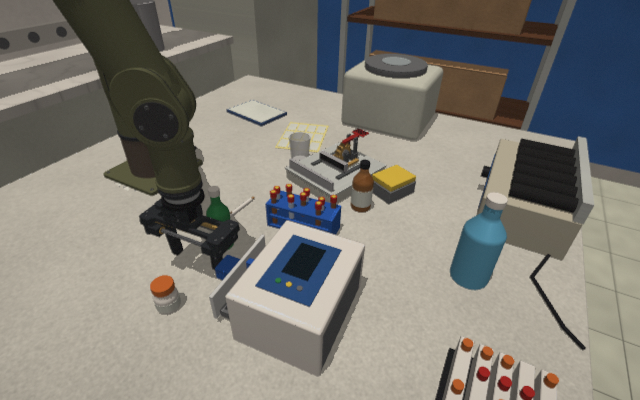

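The drawer is half in at (240,275) and the force is a steady 7.5 N. I keep pushing.

Call:
send_rows([
  {"dx": 0,"dy": 5,"dz": 0,"turn": 0,"grip": 1},
  {"dx": 0,"dy": 5,"dz": 0,"turn": 0,"grip": 1},
  {"dx": 0,"dy": 5,"dz": 0,"turn": 0,"grip": 1},
  {"dx": 0,"dy": 5,"dz": 0,"turn": 0,"grip": 1},
  {"dx": 0,"dy": 5,"dz": 0,"turn": 0,"grip": 1},
  {"dx": 0,"dy": 5,"dz": 0,"turn": 0,"grip": 1},
  {"dx": 0,"dy": 4,"dz": 0,"turn": 0,"grip": 1},
  {"dx": 0,"dy": 4,"dz": 0,"turn": 0,"grip": 1},
  {"dx": 0,"dy": 3,"dz": 0,"turn": 0,"grip": 1},
  {"dx": 0,"dy": 2,"dz": 0,"turn": 0,"grip": 1},
  {"dx": 0,"dy": 2,"dz": 0,"turn": 0,"grip": 1},
  {"dx": 0,"dy": 0,"dz": 0,"turn": 0,"grip": 1},
])

```text
clock: 30.7
tool_pos: [0.4564, -0.2489, 0.043]
eef_rot: [0.681, 0.732, -0.004, -0.0]
contact_force: [-8.5, 0.6, 7.2]
opening: 0.999
```

Call:
send_rows([
  {"dx": 0,"dy": 2,"dz": 0,"turn": 0,"grip": 1},
  {"dx": 0,"dy": 2,"dz": 0,"turn": 0,"grip": 1},
  {"dx": 0,"dy": 2,"dz": 0,"turn": 0,"grip": 1},
  {"dx": 0,"dy": 0,"dz": 0,"turn": 0,"grip": 1},
])

```text
clock: 31.1
tool_pos: [0.4613, -0.2486, 0.0431]
eef_rot: [0.681, 0.732, -0.005, -0.001]
contact_force: [-12.3, 0.2, 12.0]
opening: 0.996
```

Call:
send_rows([
  {"dx": 0,"dy": 1.5,"dz": 0,"turn": 0,"grip": 1},
  {"dx": 0,"dy": 0,"dz": 0,"turn": 0,"grip": 1},
])

```text
clock: 31.3
tool_pos: [0.4613, -0.2486, 0.0432]
eef_rot: [0.682, 0.732, -0.006, -0.002]
contact_force: [-14.7, -0.1, 15.3]
opening: 1.001
```

At the stop: the force rises but the tool no longer moves. Backing off.

Call:
send_rows([
  {"dx": 0,"dy": -5,"dz": 0,"turn": 0,"grip": 1},
  {"dx": 0,"dy": -5,"dz": 0,"turn": 0,"grip": 1},
  {"dx": 0,"dy": -8,"dz": 0,"turn": 0,"grip": 1},
  {"dx": 0,"dy": -10,"dz": 0,"turn": 0,"grip": 1},
  {"dx": 0,"dy": -10,"dz": 0,"turn": 0,"grip": 1},
  {"dx": 0,"dy": -10,"dz": 0,"turn": 0,"grip": 1},
  {"dx": 0,"dy": 0,"dz": 0,"turn": 0,"grip": 1},
  {"dx": 0,"dy": 0,"dz": -30,"turn": 0,"grip": 1},
  {"dx": 0,"dy": 0,"dz": -40,"turn": 0,"grip": 1},
  {"dx": 0,"dy": 0,"dz": -40,"turn": 0,"grip": 1},
  {"dx": 0,"dy": 0,"dz": -40,"turn": 0,"grip": 1},
  {"dx": 0,"dy": 0,"dz": -40,"turn": 0,"grip": 1},
  {"dx": 0,"dy": 0,"dz": -30,"turn": 0,"grip": 1},
  {"dx": -30,"dy": 0,"dz": 0,"turn": 0,"grip": 1},
  {"dx": -40,"dy": 0,"dz": 0,"turn": 0,"grip": 1},
  {"dx": -40,"dy": 0,"dz": 0,"turn": 0,"grip": 1},
  {"dx": -20,"dy": 0,"dz": 0,"turn": 0,"grip": 1},
  {"dx": 0,"dy": 0,"dz": 0,"turn": 0,"grip": 1},
  {"dx": 0,"dy": 0,"dz": 0,"turn": 0,"grip": 1},
  {"dx": 0,"dy": 0,"dz": 0,"turn": 0,"grip": 1},
])

```text
clock: 33.3
tool_pos: [0.4301, -0.3779, 0.2637]
eef_rot: [0.68, 0.733, -0.001, 0.002]
contact_force: [-0.5, -0.4, 1.0]
opening: 0.999
```

```bash
python3 - <<'E'
from h import *
st()
p=snapshot('top'); save(p,'t13'); pickle.dump(p,open('t13.pkl','wb'))
p=snapshot('scene'); save(p,'s13')
E
python3 m2.py t13.pkl
python3 - <<'E'
from h import *
th=np.radians(-17.8); ex=np.array([np.cos(th),np.sin(th)]); ey=np.array([-np.sin(th),np.cos(th)])
p=pickle.load(open('t13.pkl','rb')); W=cloud(p); P=W[...,:2]-np.array([.4825,.163]); a=P@ex;b=P@ey;Z=W[...,2]
h=cv2.cvtColor(p['img'],cv2.COLOR_RGB2HSV)
m=(a>-.047)&(a<-.02)&(b>.01)&(b<.09)&(Z>.068)&(Z<.082)&(h[...,1]<70); print('jaw',np.median(b[m]))
E
```

```text
clk 33.3 tcp [ 0.4301 -0.3779  0.2637] xyaw 94.33 tilt 0.24 op 0.999 F [-0.52 -0.36  1.02] q7 0.17
plate 264 mean [0.5257 0.314  0.1154] rect [522.8 304. ] [74.2 43.1] 73.5
rib none
deck 4342 mean [0.497  0.229  0.0399] rect [498.1 231.1] [231.4 320. ] 72.1
readertop 4697 mean [ 0.6458 -0.2324  0.123 ] rect [ 649.2 -234.3] [170.7 217.3] 4.0
block 238 mean [ 0.5296 -0.2404  0.0618] rect [ 530.5 -241.5] [42.8 43.1] 5.0
panel 223 mean [ 0.5569 -0.2369  0.0754] rect [ 562.7 -234.9] [216.5  48.6] 84.6
caps none
fixedjaw 230 mean [0.4805 0.1327 0.0692] rect [518.1 158.4] [ 89.9 250.3] 72.2
spray 254 mean [ 0.3948 -0.1556  0.1253] rect [ 395.1 -159.8] [47.3 44.1] 88.5
jar 191 mean [ 0.4153 -0.3455  0.0647] rect [ 415.5 -345.1] [40.3 38.7] 85.0
rack 1387 mean [ 0.5246 -0.0127  0.0749] rect [527.9 -12.7] [170.8  64. ] 6.1
reagent 81 mean [0.6193 0.1311 0.1386] rect [620.6 130.8] [25.1 22.9] 0.9
jaw 0.056179622716312196
```

View pics/t13.png

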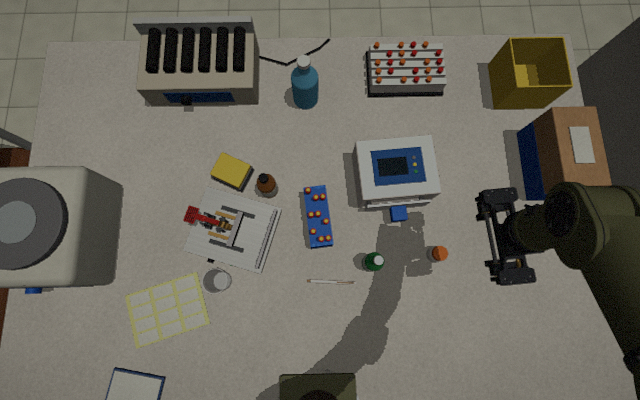

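View pics/s13.png

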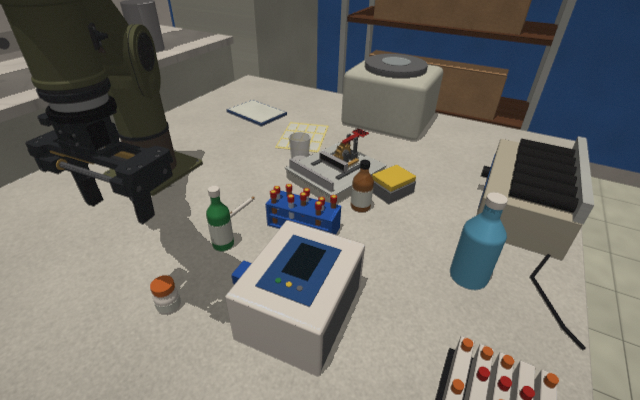

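The top picture shows the drawer shut, with the block at (399,214), (0.5305, -0.2415) m, against (0.531, -0.241) at the start. The jaw is still open, the bystanders are unmoved and the arm is clear of everything, so I hand in.

```bash
python3 -c "
from plant import finish_job
print(finish_job())"
```

```text
the job is handed in; nothing more can be done
None
```

The cassette is in the reader's drawer, the drawer is shut on its catch, and the job is handed in at about 33 s of the 72 s allowed.

**What I did**
- **Clamp:** I held the thumb plate down until the jaw had backed off. I measured 24 mm of travel before letting go.
- **Drawer out:** I pushed the block to its stop, backed off, and the drawer popped out about 88 to 90 mm.
- **Cassette:** I gripped it by the rib, carried it upright over the rack and centred it on the tray using the wrist camera before setting it down.
- **Drawer shut:** I pushed the block to its stop, where the force rose to about 15 N with no more movement, then backed off.

**Last checks**
- **Cassette flat:** before closing, all caps were level at about 60 mm (62 mm expected) and the rib top was at 93 mm (94 mm expected).
- **Drawer held shut:** after I backed off, the block was within 1 mm of its starting position and stayed there.
- **Jaw:** it was still open in the last picture.
- **Bystanders:** the spray, jar, rack and reagent measured within about 1 mm of their starting positions. The tip box and beaker I only checked by eye, and they looked unmoved.
- **Robot:** the arm and gripper were clear of everything.

**What failed or disagreed**
- My first two move calls were refused because of a missing field, and nothing moved.
- The wrist and top cameras disagreed by about 2 to 3 mm across the tray, so I went by the wrist camera for the final alignment.
- I couldn't see the cassette once the drawer was shut.

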